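# Put a boxed presser foot into the rotating counter display and turn it to the customer

## Task

Take the flat presser-foot case that lies on the table, stand it on its short end in the empty stall of the rotating counter display, clear lid facing outward like the case already shown there, and let it go without dropping it in. Then turn the display until that case faces the front, where the ticket holder stands out from the foot, and finish while still gripping the bar handle on top, so that the turntable stays still for the customer. Leave the other loose things where they are.

Things in the scene. Friction and masses are not known exactly. Their poses are not given: they have to be found in the camera images.
- foot_case: the loose presser-foot case: flat plastic box, 64 long (its x) x 44 wide (its y) x 22 thick (its z), grey bottom, clear lid on top (+z) with a steel presser foot inside; about 60 g. Origin in the middle of the box. Starts flat, lid up, on the 2 mm thick dark cutting mat on the right-hand table, its x axis within 0.4 rad of world +x. Either short end may stand in the stall
- case_lid (a point): middle of the case's outer lid face, 11 mm from the case's origin along the case's +z
- display: foot of the rotating counter display on the left-hand table: dark, round, 176 across, fixed. Origin on the turning axis at the table top, z up. Its front is its -x side, where a ticket holder with a blank card stands out (76 wide, 36 high, 135 from the axis). The front points to the robot's left (world +y), at most 0.45 rad off that, mostly away from the robot
- front_mark (a point): fixed point on the display: 70 in front of the axis, 30 above the table; the empty stall's point lies here when it faces the front exactly
- stall (a point): middle of the floor of the EMPTY stall, 70 from the axis, 30 above the table; turns with the turntable. Its -x points radially outward, y along the rim, z up. Aluminium pocket, inside 50 (y) x 27 deep (x): the case stands in it on its 44 x 22 end. Starts on the robot's side of the display, facing the robot within about 0.8 rad
- stall_top (a point): middle of the top edge of the empty stall's back wall (the wall towards the axis), 42 above the stall's floor. The side cheeks are 18 high with flared edges up to 25, the front lip 12 high with a flared edge up to 19; above that the case is free on the front and sides
- carousel (a joint): angle of the plywood turntable (212 across, top 30 above the table), rad, growing counter-clockwise from above; 0 = empty stall at the front; starts at 1.85 to 2.2. Turns freely either way, light friction (0.015 N m), no spring, no stop within a turn of 0. It carries at 90 degree steps the empty stall, a spool, the stall with the case shown, a spool (tops 87 above the table, 70 from the axis)
- handle: black bar handle on top of the display's column, on the turning axis: 62 long (its x, the direction of the empty stall is its -x) x 16 wide (its y) x 28 high; origin in the middle of its underside, 134 above the table, so it spans 134 to 162. Fixed to the turntable, turns with it; pinch the 16 mm width from above.
- spool_3: bystander: loose small thread spool, 35 across x 49 high, left of the mat; origin at the underside
- tailor_shears: bystander: loose tailor shears lying flat, 89 x 253 x 12, on the mat between the case and the robot; origin in the middle of the underside
- seam_gauge: bystander: loose seam gauge lying flat, 24 x 155 x 14, right of the mat; origin at the underside
- tailor_chalk_1: bystander: loose flat piece of tailor's chalk, 37 x 40 x 7, on the left-hand table to the right of the display; origin at the underside

How it is judged:
On the way:
1. the case stands in the empty stall, lid outward, and has been let go (horizontal distance between foot_case and stall below 0.008 m and z of foot_case in the frame of stall between 0.028 and 0.036 m and angle between the x axis of foot_case and the z axis of stall, either way round below 0.2 rad and x of case_lid in the frame of stall below -0.005 m and contact force between the fingers and foot_case below 0.05 N), for 0.2 s.
At the end, for the whole second after the job is handed in: The case stands upright in the stall (within 0.2 rad, on the floor, within 8 mm of the middle), lid outward and not touched by the fingers; the stall is within 11 mm (9 degrees) of the front mark, the turntable is at rest (under 0.06 rad/s) and the fingers still grip its handle with more than 2 N (all of step 1 and horizontal distance between stall and front_mark below 0.011 m and velocity of joint carousel between -0.06 and 0.06 rad/s and contact force between the fingers and handle above 2 N); the arm keeps its last pose, push and grip.
It fails at once if the case is dropped or thrown (linear speed of foot_case above 0.7 m/s and contact force between the fingers and foot_case below 0.02 N).
It fails at once if a loose bystander is disturbed (distance of any of spool_3, tailor_shears, tailor_chalk_1, seam_gauge from where it was at the start of the episode above 0.03 m).
It also fails if it takes over 69 s, if anything falls off the work surface, if the arm or the gripper's body presses on something with over 40 N, if the wrist force passes 120 N, or if a joint passes its speed limit or range.

## Robot

A 6-joint arm with a two-finger parallel gripper is mounted at the origin on a cart in front of the work surface, level with it; the furniture and walls round the work are solid. World frame = base frame: x ahead of the robot, y to its left, z up, the work surface at z = 0. Lengths are in m, angles in rad, forces in N, time in s.
With the tool pointing down it reaches from about 0.35 to 0.85 m from the base axis. Payload 8.1 kg.
Tool frame: the origin (TCP) lies midway between the tips of the shut fingers; the grasp point (between the pads) lies 19 mm behind it; z points along the fingers, y is the direction in which the jaws open and shut (so a half turn about z gives the same grasp; the last joint's range is limited). The gripper opens to 93 mm and grips with 3 to 60 N. Pads are 15 mm wide; open, the fingers measure 128 mm over their backs; the gripper's body (75 mm by 188 mm) begins 65 mm behind the grasp point.
Start: joints at [1.158, 0.13, 1.488, -0, 1.523, -0.085], TCP at [0.193, 0.568, 0.219] pointing down, gripper open.
Joint ranges: [-2.96, 2.96], [-0.89, 2.26], [0.02, 2.5], [-1.34, 4.48], [0, 2.73], [-2.66, 2.66]. Speed limits (rad/s): [2.39, 2.39, 2.79, 3.14, 3.14, 3.14].

## Interface

Orientations are given as a unit quaternion [x, y, z, w].
In Python, from bench import robot gives the robot as it stands.
- The arm moves only by the tool step_arm, never from a script. Its argument "rows" is a list of rows, each a list of 3 entries, a list of its own where there are three numbers: the finger opening in cm, from 0 to 9.3, then the shift along the tool's x, y, z in cm, then the turn about the tool's z in degrees. In form: [[hand, [tx, ty, tz], yaw], ...]. A call has 1 to 8 rows; each row is the pose to reach, as a shift and turn from the pose commanded when the call began, along the tool's axes at that moment; what a row does not reach only later rows make up. A row lasts 1/8 s, in which the tool goes at most 62.5 mm and 10.7 degrees, less where a joint would pass 70% of its speed; a pose out of reach is approached as far as the arm can. A call with a gripper value outside its range is refused whole. The fingers move at their own pace and stop on an object; "grip_force" is the grip in N (left out, the last holds). Time passes only in rows, so rows that repeat a pose let the fingers close. It gives the time, the measured TCP pose, the force and the opening at its end, in the units of the state.
- robot.state(): the state, without advancing time (a new reading comes with each control period).
- robot.read_camera(name): name is "scene" or "top"; returns a dict with "image" (420x560x3 uint8, blue, green, red), "fovy" (degrees; the focal length in pixels is half the picture's height over the tangent of half this angle, whatever the lens; pixels are square), "cx", "cy" (the principal point, pixels), "k1" (the pictures are not rectified: a ray, as slopes to the right and down, at radius r is drawn at 1 + k1 r^2 times it, then the intrinsics apply), "world_from_camera" (4x4, takes a point from camera to world coordinates). Camera axes: x right, y up, looking along -z (the intrinsics and any distortion apply to the point x, -y, -z); pixel columns grow to the right and rows downward; lengths in m; the calibration is good to about 2 mm. A picture is of the moment at which its call begins. There is no depth.
- robot.hand_in(): hands the job in, once; it reports no verdict.
The state is a dict: "t": time; "joint_positions": joint angles; "dq": joint speeds; "joint_torque": joint torques, N m; "tcp_pos": TCP position; "eef_rot": TCP orientation; "ft_force": force on the tool from outside, world axes, zero at the start; "moment": the same for the moment, N m; "grip_width": opening from 0.0 (shut) to 1.0 (fully open).
Only numpy, scipy, OpenCV 4.12 (cv2) and the standard library are available. Lean on these libraries where they do the work, as an engineer would, in place of code of your own. Each camera call takes 0.05 s, during which the arm holds its last target.

## Working session

There is one attempt and no reset: what is moved stays moved. The work goes in short steps, Python scripts to look and compute and a tool call to move; the robot and the scene stay as the last step left them, time stands still between calls to the robot, and variables do not carry over. Pictures are saved under pics/ and viewed, and the job is handed in when it is done.

Besides the shell and the picture viewer there is one more tool, called by a JSON object that holds its "fn" and its "kwargs", one argument or row to a line. step_arm: Moves the arm, as the interface text tells. Its arguments: {"type":"object","properties":{"rows":{"type":"array"},"grip_force":{"type":"number"}},"required":["rows"]}

```bash
ls; mkdir -p pics
cat > h.py <<'E'
import numpy as np, cv2, json, pickle
from bench import robot
def grab(n,tag):
    c=robot.read_camera(n); cv2.imwrite(f'pics/{tag}.png',c['image']); pickle.dump(c,open(f'pics/{tag}.pkl','wb')); return c
def load(tag): return pickle.load(open(f'pics/{tag}.pkl','rb'))
def K(c):
    f=c['image'].shape[0]/2/np.tan(np.radians(c['fovy'])/2)
    return np.array([[f,0,c['cx']],[0,f,c['cy']],[0,0,1.]])
def proj(c,P):
    T=np.linalg.inv(np.array(c['world_from_camera'])); P=np.atleast_2d(P)
    p=P@T[:3,:3].T+T[:3,3]; x=p[:,0]/-p[:,2]; y=-p[:,1]/-p[:,2]
    s=1+c['k1']*(x*x+y*y); k=K(c)
    return np.c_[k[0,0]*x*s+k[0,2],k[0,0]*y*s+k[1,2]]
def back(c,uv,z):
    k=K(c); uv=np.atleast_2d(np.array(uv,float)).reshape(-1,1,2)
    n=cv2.undistortPointsIter(uv,k,np.array([c['k1'],0,0,0.]),None,None,(3,50,1e-10)).reshape(-1,2)
    T=np.array(c['world_from_camera']); d=np.c_[n[:,0],-n[:,1],-np.ones(len(n))]@T[:3,:3].T
    o=T[:3,3]; return o+d*((z-o[2])/d[:,2])[:,None]
def crop(tag,x0,y0,x1,y1,s,out):
    im=cv2.imread(f'pics/{tag}.png')[y0:y1,x0:x1]; im=cv2.resize(im,None,fx=s,fy=s,interpolation=cv2.INTER_CUBIC)
    for x in range((x0+9)//10*10,x1,10):
        cv2.line(im,(int((x-x0)*s),0),(int((x-x0)*s),4),(0,0,255),1)
        if x%20==0: cv2.putText(im,str(x),(int((x-x0)*s),14),0,.35,(0,0,255),1)
    for y in range((y0+9)//10*10,y1,10):
        cv2.line(im,(0,int((y-y0)*s)),(4,int((y-y0)*s)),(0,0,255),1)
        if y%20==0: cv2.putText(im,str(y),(5,int((y-y0)*s)+4),0,.35,(0,0,255),1)
    cv2.imwrite(f'pics/{out}.png',im)
E
python3 - <<'E'
from h import *
np.set_printoptions(precision=4,suppress=True)
print(robot.state())
for n in('scene','top'):
    c=grab(n,n+'0'); print(n,c['fovy'],c['k1'],c['cx'],c['cy']); print(np.array(c['world_from_camera']))
E
```

```text
pics
{'t': 0.0, 'joint_positions': array([ 1.1576,  0.1312,  1.4893, -0.    ,  1.523 , -0.0854]), 'dq': array([-0.0012,  0.0006,  0.0003, -0.0014, -0.0022, -0.0001]), 'joint_torque': array([  0.0005, -55.9861, -49.175 ,   0.0766,   0.0359,  -0.0002]), 'tcp_pos': array([0.1929, 0.5675, 0.2176]), 'eef_rot': array([ 0.1631,  0.9866, -0.0009, -0.0002]), 'ft_force': array([-0.1361,  1.1688, -0.033 ]), 'moment': array([-0.0923, -0.0264,  0.0407]), 'grip_width': 1.001531040924347}
scene 42.094742319851754 0.036390157728499364 280.23040221361697 212.54813815175862
[[ 0.5887  0.5196 -0.6192 -0.4211]
 [-0.8081  0.3973 -0.4349 -0.7749]
 [ 0.0201  0.7564  0.6538  1.1549]
 [ 0.      0.      0.      1.    ]]
top 49.89992061199233 0.0019407454965536181 271.71291324098445 213.05037477012857
[[ 0.0284  0.9799 -0.1975  0.2662]
 [-0.9996  0.0283 -0.0035 -0.058 ]
 [ 0.0022  0.1975  0.9803  1.5689]
 [ 0.      0.      0.      1.    ]]
```

View pics/scene0.png

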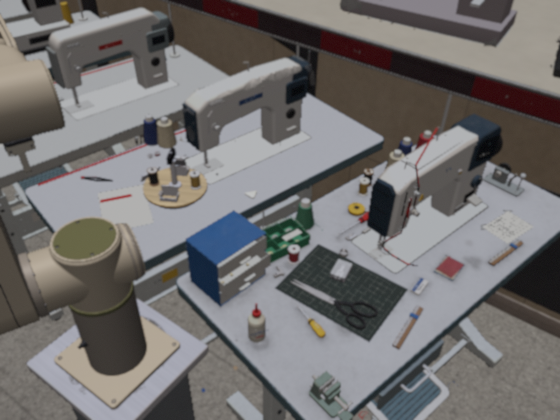

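View pics/top0.png

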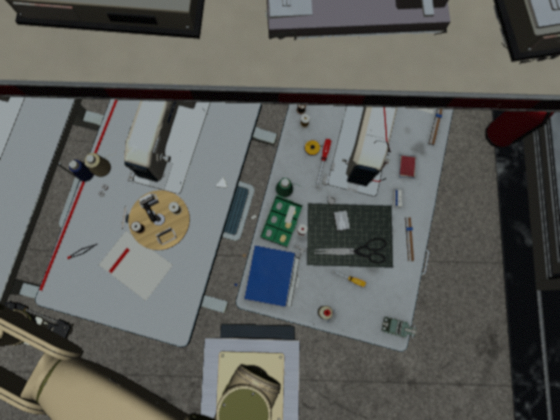

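Run:
```python
from h import *
crop('top0',100,170,220,270,6,'t0d'); crop('top0',290,190,410,280,6,'t0m'); crop('scene0',120,130,230,220,7,'s0d'); crop('scene0',270,240,410,340,5.7,'s0m')
```

```text
(no output)
```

View pics/t0d.png

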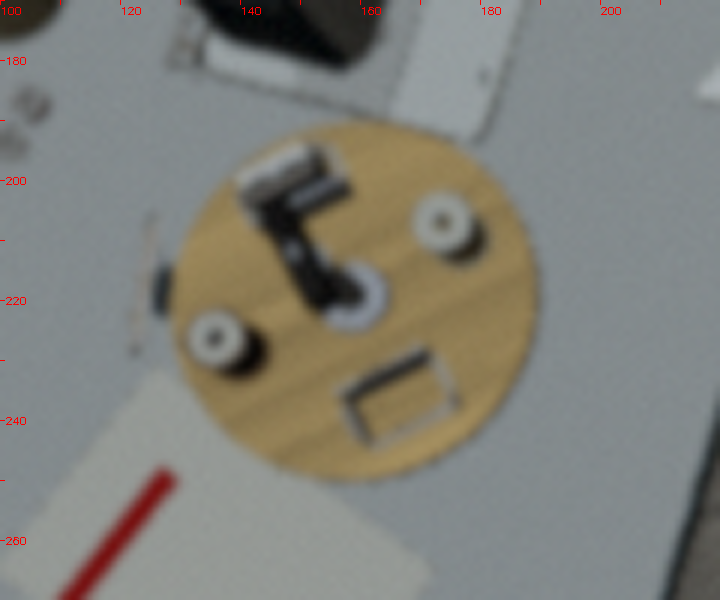

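View pics/t0m.png

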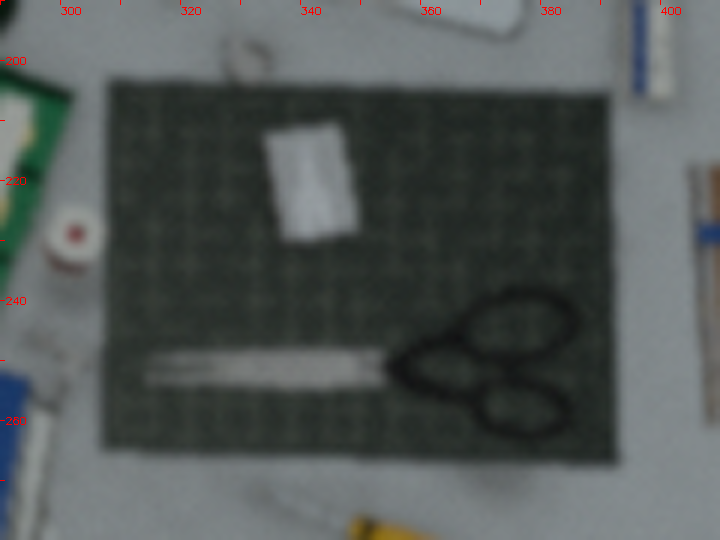

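View pics/s0d.png

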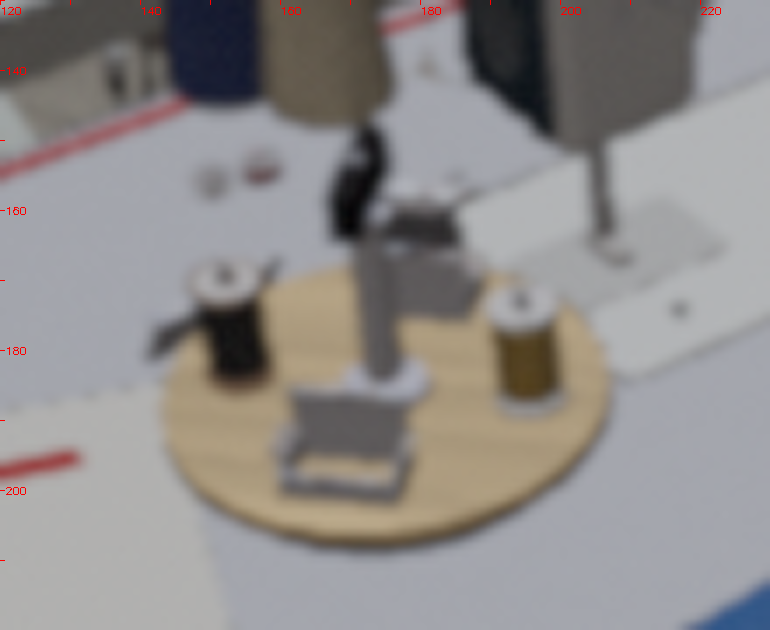

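View pics/s0m.png

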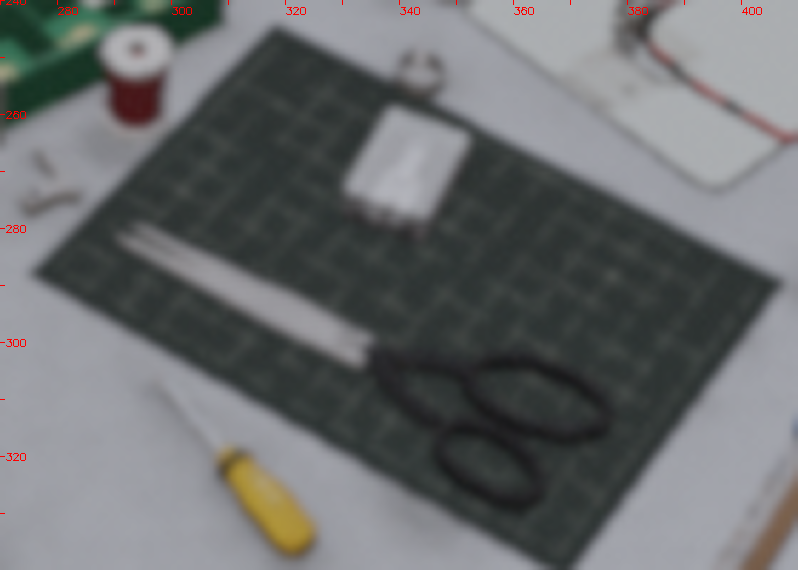

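```bash
cat >> h.py <<'E'
def boxpts(x,y,yaw,z0,z1,L,W):
    c,s=np.cos(yaw),np.sin(yaw); P=[]
    for a in(-1,1):
        for b in(-1,1):
            for z in(z0,z1): P.append([x+c*a*L/2-s*b*W/2,y+s*a*L/2+c*b*W/2,z])
    return np.array(P)
def hullmask(c,P,roi,S=8):
    x0,y0,x1,y1=roi; uv=proj(c,P); h=cv2.convexHull(((uv+0.5-[x0,y0])*S).astype(np.float32))
    m=np.zeros(((y1-y0)*S,(x1-x0)*S),np.uint8); cv2.fillConvexPoly(m,np.round(h*16-8).astype(np.int32),255,shift=4)
    m=cv2.resize(m,(x1-x0,y1-y0),interpolation=cv2.INTER_AREA).astype(float)/255
    return cv2.GaussianBlur(m,(0,0),0.8)
E
python3 - <<'E'
from h import *
from scipy.optimize import minimize
np.set_printoptions(precision=4,suppress=True)
ct,cs=load('top0'),load('scene0')
print('top corners',back(ct,[[334.2,212.2],[347,210.7],[349.8,228.2],[337.5,230.3]],.024))
print('scene',back(cs,[[339.6,258],[352.8,264],[330.5,272]],.024))
rois=[(ct,(324,206,358,240)),(cs,(324,250,362,287))]
def cost(p,use):
    e=0
    for i in use:
        c,r=rois[i]; g=c['image'][r[1]:r[3],r[0]:r[2]].mean(2).astype(float)
        m=hullmask(c,boxpts(p[0],p[1],p[2],.002,.024,.064,.044),r)
        A=np.c_[m.ravel(),np.ones(m.size)]; s,res,_,_=np.linalg.lstsq(A,g.ravel(),rcond=None); e+=res[0]/((g-g.mean())**2).sum()
    return e
for use in([0],[1],[0,1]):
    b=min((minimize(cost,[.56,-.25,y0],args=(use,),method='Nelder-Mead',options=dict(initial_simplex=[[.56,-.25,y0],[.57,-.25,y0],[.56,-.24,y0],[.56,-.25,y0+.15]])) for y0 in(-.2,0,.2)),key=lambda r:r.fun)
    print(use,b.x,b.fun)
# display
print('disk rims top', back(ct,[[130,220],[190,220],[160,190],[160,250]],.03))
print('spool tops', back(ct,[[173.5,206.7],[136,226]],.087))
print('handle', back(ct,[[143.5,203]],.162), 'holder', back(ct,[[124.8,206],[122,228.5]],.036))
E
```

```text
top corners [[ 0.5868 -0.2707  0.024 ]
 [ 0.5935 -0.3154  0.024 ]
 [ 0.5317 -0.3249  0.024 ]
 [ 0.5231 -0.2822  0.024 ]]
scene [[ 0.5918 -0.278   0.024 ]
 [ 0.5941 -0.3208  0.024 ]
 [ 0.5289 -0.2863  0.024 ]]
[0] [ 0.5732 -0.2462  0.0378] 0.941071394851904
[1] [ 0.5667 -0.2467  0.1325] 0.8678923698163933
[0, 1] [ 0.5668 -0.2466  0.1289] 1.8106176009861645
disk rims top [[0.5376 0.4374 0.03  ]
 [0.5435 0.2298 0.03  ]
 [0.6475 0.3419 0.03  ]
 [0.4364 0.3256 0.03  ]]
spool tops [[0.577  0.2774 0.087 ]
 [0.5078 0.3973 0.087 ]]
handle [[0.5706 0.3569 0.162 ]] holder [[0.5853 0.458  0.036 ]
 [0.5061 0.4603 0.036 ]]
```

Run:
```python
from h import *
from scipy.optimize import minimize, least_squares
np.set_printoptions(precision=4,suppress=True)
ct,cs=load('top0'),load('scene0')
rois=[(ct,(324,206,358,240)),(cs,(324,250,362,287))]
def cost(p,use):
    e=0
    for i in use:
        c,r=rois[i]; g=c['image'][r[1]:r[3],r[0]:r[2]].mean(2).astype(float)
        m=hullmask(c,boxpts(p[0],p[1],p[2],.002,.024,.064,.044),r)
        A=np.c_[m.ravel(),np.ones(m.size)]; s,res,_,_=np.linalg.lstsq(A,g.ravel(),rcond=None); e+=res[0]/((g-g.mean())**2).sum()
    return e
for use in([0],[1],[0,1]):
    b=min((minimize(cost,[.56,-.298,y0],args=(use,),method='Nelder-Mead',options=dict(initial_simplex=[[.56,-.298,y0],[.565,-.298,y0],[.56,-.293,y0],[.56,-.298,y0+.1]])) for y0 in(0,.15,.3)),key=lambda r:r.fun)
    print(use,b.x,b.fun)
# display fit: x,y,phi(stall dir)
def pts(p):
    x,y,f=p; u=np.array([np.cos(f),np.sin(f)]); v=np.array([-u[1],u[0]]); o=np.array([x,y])
    # stall: wall top ends (radial 58?)
    W=lambda r,t,z:[*(o+r*u+t*v),z]
    return W
obs_t=[((173.5,206.7),0,.07,.087),((136,226),0,-.07,.087)]
obs_s=[((152.1,170),0,-.07,.087),((194.5,173.8),0,.07,.087)]
def res(p):
    W=pts(p); r=[]
    for c,obs in((ct,obs_t),(cs,obs_s)):
        for uv,a,b,z in obs: r+=list(proj(c,W(a,b,z))[0]-uv)
    return np.array(r)
s=least_squares(res,[.54,.335,-2.6]); print(s.x,np.degrees(s.x[2]),s.fun)
# rim ellipse fit via yellow mask
for n,c in(('t',ct),('s',cs)):
    hsv=cv2.cvtColor(c['image'],cv2.COLOR_BGR2HSV); m=((hsv[...,1]>70)&(hsv[...,0]>8)&(hsv[...,0]<30)).astype(np.uint8)
    m[:120]=0; m[265:]=0; m[:,:110]=0; m[:,225:]=0
    cn=max(cv2.findContours(m,0,1)[0],key=cv2.contourArea); h=cv2.convexHull(cn).reshape(-1,2)
    P=back(c,h,.03)[:,:2]; q=least_squares(lambda q:np.hypot(*(P-q[:2]).T)-q[2],[.54,.335,.106],loss='soft_l1',f_scale=.002); print(n,q.x,np.abs(q.fun).max(),len(P))
```

```text
[0] [ 0.5618 -0.298   0.1719] 0.048185127453682135
[1] [ 0.5783 -0.2961  0.1907] 0.6443309870006113
[0, 1] [ 0.5632 -0.2982  0.2024] 0.7397098588924372
[ 0.5432  0.3347 -2.6225] -150.25675542984078 [ 1.0401 -0.2403  0.5611 -0.1779 -0.7119 -0.4824 -0.8118 -0.7113]
t [0.5425 0.3381 0.1035] 0.003401505970003299 36
s [0.6029 0.2968 0.0264] 0.005173741905362541 9
```

```bash
cat >> h.py <<'E'
def plan(x,y,z,yawdeg,cmd=None):
    """shift in cm in tool axes, yaw deg, from current pose to world target; yawdeg=angle of tool y in world"""
    from scipy.spatial.transform import Rotation as R
    s=robot.state(); p=s['tcp_pos']; M=R.from_quat(s['eef_rot']).as_matrix()
    cur=np.degrees(np.arctan2(M[1,1],M[0,1])); d=M.T@(np.array([x,y,z])-p)*100
    print('t %.2f cur'%s['t'],np.round(p,4),'yaw %.1f'%cur,'shift cm',np.round(d,2),'yaw turn',round(-((yawdeg-cur+180)%360-180),1),'grip',round(s['grip_width']*93,1),'F',np.round(s['ft_force'],1),'j',np.round(s['joint_positions'],2),'tilt',np.round(M[:,2],3))
E
python3 - <<'E'
from h import *
np.set_printoptions(precision=4,suppress=True)
ct,cs=load('top0'),load('scene0')
print('spool3',back(ct,[302.5,229],.049),'box top?',back(ct,[[254,247],[298,250],[293,305],[246,300]],.15))
print('scene box corners at z .15', back(cs,[[189,240],[236,216],[266,250]],.15), 'machine head bottom', back(ct,[[347,183],[372,187]],.2))
yaw=.16; print('grip pt', .5617+.022*np.cos(yaw), -.2995+.022*np.sin(yaw), 90+np.degrees(yaw))
plan(.5834,-.2960,.25,99.2)
E
```

```text
spool3 [[ 0.52   -0.1592  0.049 ]] box top? [[ 0.4411 -0.0002  0.15  ]
 [ 0.4356 -0.1393  0.15  ]
 [ 0.2652 -0.1268  0.15  ]
 [ 0.2762  0.0185  0.15  ]]
scene box corners at z .15 [[ 0.2942  0.02    0.15  ]
 [ 0.4438 -0.0171  0.15  ]
 [ 0.3874 -0.1649  0.15  ]] machine head bottom [[ 0.645  -0.2865  0.2   ]
 [ 0.6343 -0.3647  0.2   ]]
grip pt 0.5834190002342637 -0.2959949994544866 99.16732472209317
t 0.10 cur [0.193  0.5676 0.2177] yaw 71.2 shift cm [-64.77 -69.19  -3.12] yaw turn -28.0 grip 92.9 F [0.5 0.1 0.1] j [ 1.16  0.13  1.49 -0.    1.52 -0.09] tilt [-0.001 -0.002 -1.   ]
```

Run:
```python
from h import *
crop('top0',320,100,420,240,5,'a'); crop('scene0',330,110,480,290,4.4,'b')
```

```text
(no output)
```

View pics/a.png

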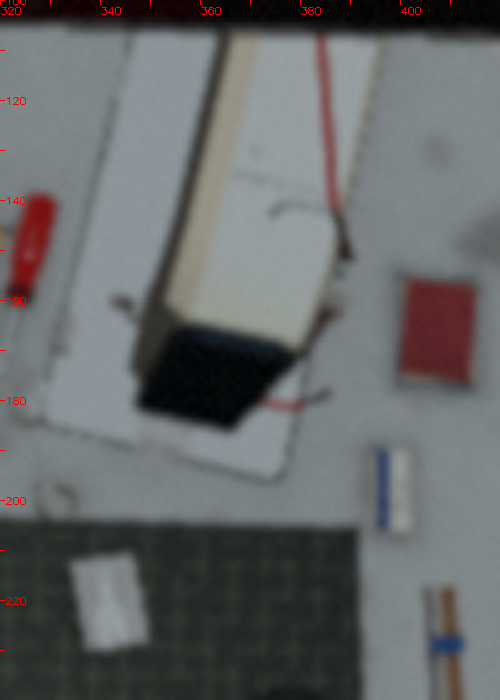

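View pics/b.png

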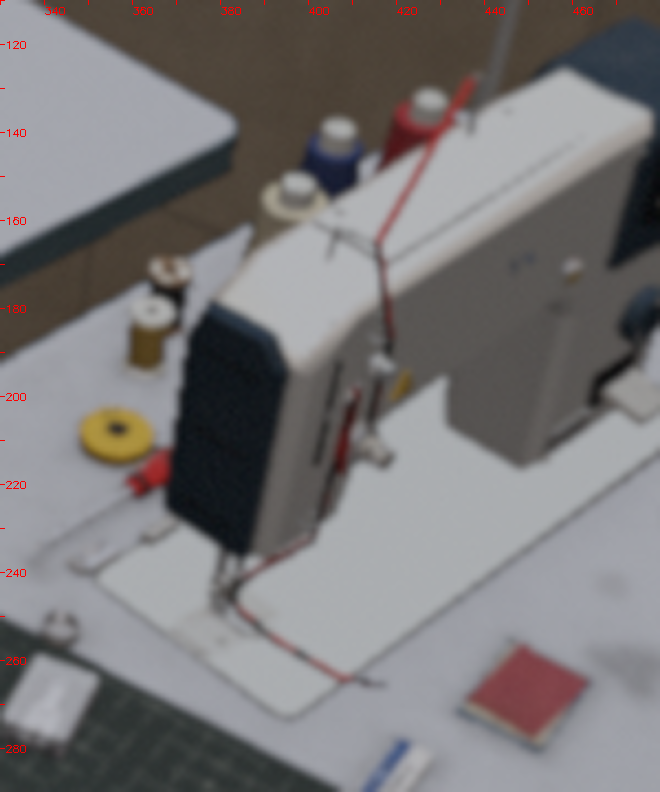

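```bash
cat >> h.py <<'E'
def tri(ct,uvt,cs,uvs):
    a0=back(ct,uvt,0)[0]; a1=back(ct,uvt,.3)[0]; b0=back(cs,uvs,0)[0]; b1=back(cs,uvs,.3)[0]
    A=np.c_[a1-a0,-(b1-b0)]; s=np.linalg.lstsq(A,b0-a0,rcond=None)[0]
    p,q=a0+s[0]*(a1-a0),b0+s[1]*(b1-b0); return (p+q)/2, np.linalg.norm(p-q)
E
python3 - <<'E'
from h import *
np.set_printoptions(precision=4,suppress=True)
ct,cs=load('top0'),load('scene0')
for a,b in(((347,181),(367,225)),((366,186),(385,236)),((357,165),(377,180)),((378,171),(393,193))): print(tri(ct,a,cs,b))
# left machine head
for a,b in(((124,165),(185,135)),): pass
E
```

```text
(array([ 0.6805, -0.3048,  0.103 ]), np.float64(0.005179095390087893))
(array([ 0.6647, -0.3688,  0.1074]), np.float64(0.008127020322002585))
(array([ 0.6864, -0.3088,  0.264 ]), np.float64(0.0062654142410199605))
(array([ 0.668 , -0.3698,  0.2618]), np.float64(0.00015476278170427503))
```

Run:
```python
from h import *
plan(.45,.2,.32,85); plan(.55,-.1,.30,99.2); plan(.5834,-.2960,.20,99.2)
```

```text
t 0.10 cur [0.193  0.5676 0.2177] yaw 71.2 shift cm [-36.17 -26.54 -10.19] yaw turn -13.8 grip 92.9 F [0.5 0.1 0.1] j [ 1.16  0.13  1.49 -0.    1.52 -0.09] tilt [-0.001 -0.002 -1.   ]
t 0.10 cur [0.193  0.5676 0.2177] yaw 71.2 shift cm [-55.3  -51.72  -8.15] yaw turn -28.0 grip 92.9 F [0.5 0.1 0.1] j [ 1.16  0.13  1.49 -0.    1.52 -0.09] tilt [-0.001 -0.002 -1.   ]
t 0.10 cur [0.193  0.5676 0.2177] yaw 71.2 shift cm [-64.77 -69.18   1.88] yaw turn -28.0 grip 92.9 F [0.5 0.1 0.1] j [ 1.16  0.13  1.49 -0.    1.52 -0.09] tilt [-0.001 -0.002 -1.   ]
```

{"fn": "step_arm", "kwargs": {
  "rows": [
    [8,[-5,-3,-8],0],
    [8,[-10,-6,-10],-3],
    [8,[-15,-10,-10],-6],
    [8,[-20,-14,-10],-9],
    [8,[-25,-18,-10],-12],
    [8,[-30,-22,-10],-14],
    [8,[-35,-26,-10],-18],
    [8,[-38,-30,-10],-20]
  ],
  "grip_force": 10
}}

```text
t: 1.1
tcp_pos: [0.4479, 0.18, 0.3181]
eef_rot: [-0.011, 1.0, -0.0, -0.0]
ft_force: [-0.0, 0.1, 0.6]
grip_width: 0.863
```

Run:
```python
from h import *
plan(.55,-.1,.30,99.2); plan(.5834,-.2960,.20,99.2)
```

```text
t 1.10 cur [0.4479 0.18   0.3181] yaw 91.3 shift cm [ -9.56 -28.23   1.81] yaw turn -7.9 grip 80.3 F [-0.   0.1  0.6] j [ 0.28 -0.21  1.64  0.    1.71 -1.32] tilt [-0.001 -0.    -1.   ]
t 1.10 cur [0.4479 0.18   0.3181] yaw 91.3 shift cm [-12.46 -47.9   11.81] yaw turn -7.9 grip 80.3 F [-0.   0.1  0.6] j [ 0.28 -0.21  1.64  0.    1.71 -1.32] tilt [-0.001 -0.    -1.   ]
```

{"fn": "step_arm", "kwargs": {
  "rows": [
    [8,[-2,-6,0],-1],
    [8,[-4,-12,0],-3],
    [8,[-6,-18,0.5],-5],
    [8,[-8,-24,1],-7],
    [8,[-9.5,-30,2],-8],
    [8,[-11,-36,4],-8],
    [8,[-12,-42,7],-8],
    [8,[-12.5,-47.9,10],-8]
  ]
}}

```text
t: 2.1
tcp_pos: [0.581, -0.2828, 0.2241]
eef_rot: [-0.08, 0.997, 0.0, -0.0]
ft_force: [0.7, -0.0, -0.6]
grip_width: 0.861
```

Run:
```python
from h import *
grab('top','t1');grab('scene','s1')
crop('t1',270,160,410,280,5.7,'t1m'); crop('s1',260,180,420,320,5,'s1m')
plan(.5834,-.2960,.10,99.2)
```

```text
t 2.20 cur [ 0.5779 -0.2852  0.2188] yaw 98.9 shift cm [-0.46 -1.2  11.88] yaw turn -0.3 grip 79.9 F [-1.   0.6 -1.6] j [-0.54  0.26  1.34 -0.    1.55 -2.26] tilt [-0.008  0.003 -1.   ]
```

View pics/s1m.png

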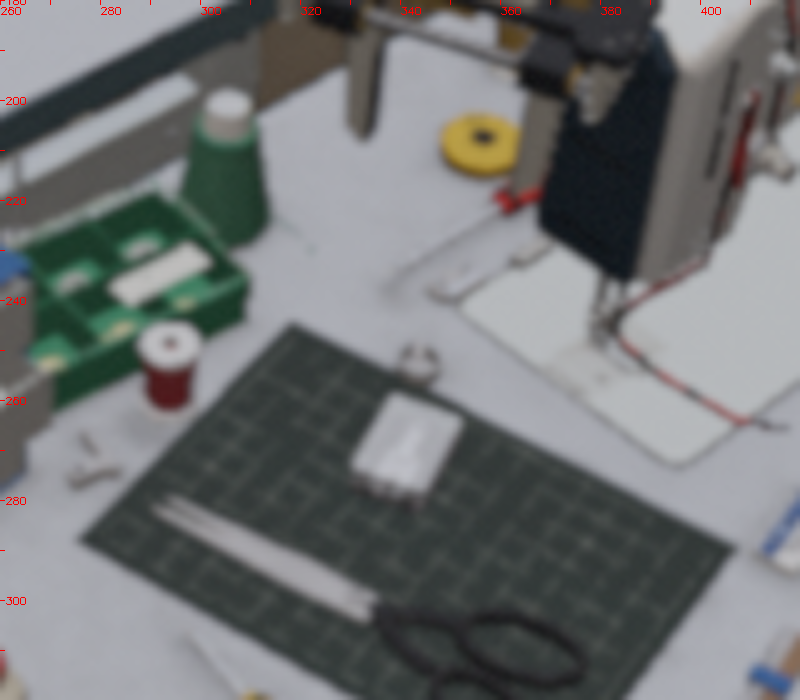

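View pics/t1m.png

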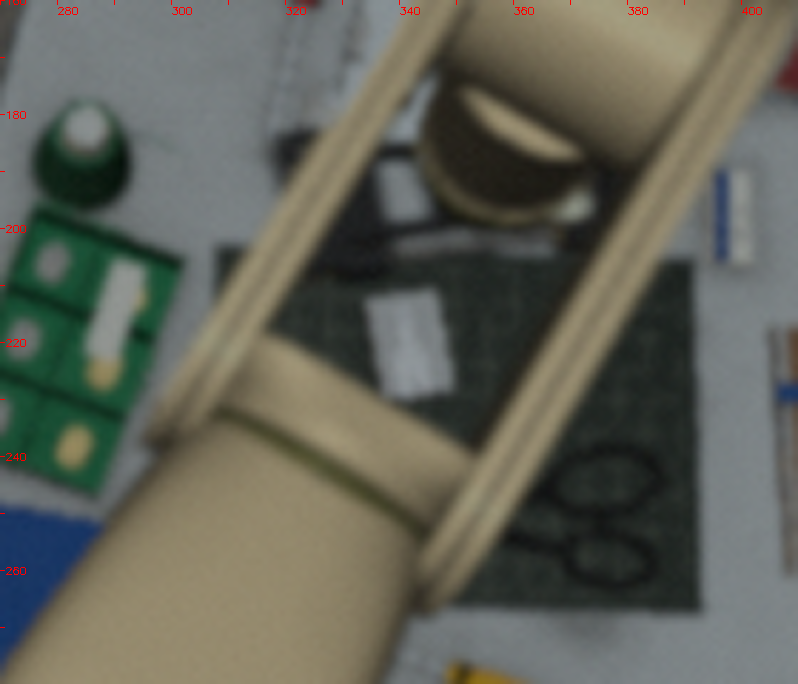

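{"fn": "step_arm", "kwargs": {
  "rows": [
    [7,[0,0,4],0],
    [7,[0,0,8],0],
    [7,[0,0,11],0],
    [7,[0,0,11],0],
    [7,[0,0,11],0]
  ]
}}

```text
t: 2.82
tcp_pos: [0.5817, -0.281, 0.1171]
eef_rot: [-0.081, 0.997, -0.0, 0.001]
ft_force: [-0.6, 0.6, -0.1]
grip_width: 0.753
```

Run:
```python
from h import *
plan(.5834,-.2960,.006,99.2)
grab('scene','s2')
crop('s2',280,200,420,320,5.7,'s2m')
c=load('s2'); import numpy as np
s=robot.state(); print(proj(c,s['tcp_pos']))
```

```text
t 2.83 cur [ 0.5817 -0.281   0.1171] yaw 99.2 shift cm [ 0.08 -1.5  11.11] yaw turn 0.0 grip 70.0 F [-0.6  0.6 -0.1] j [-0.53  0.32  1.46  0.    1.36 -2.26] tilt [ 0.002 -0.001 -1.   ]
[[341.87772475 236.77788386]]
```

View pics/s2m.png

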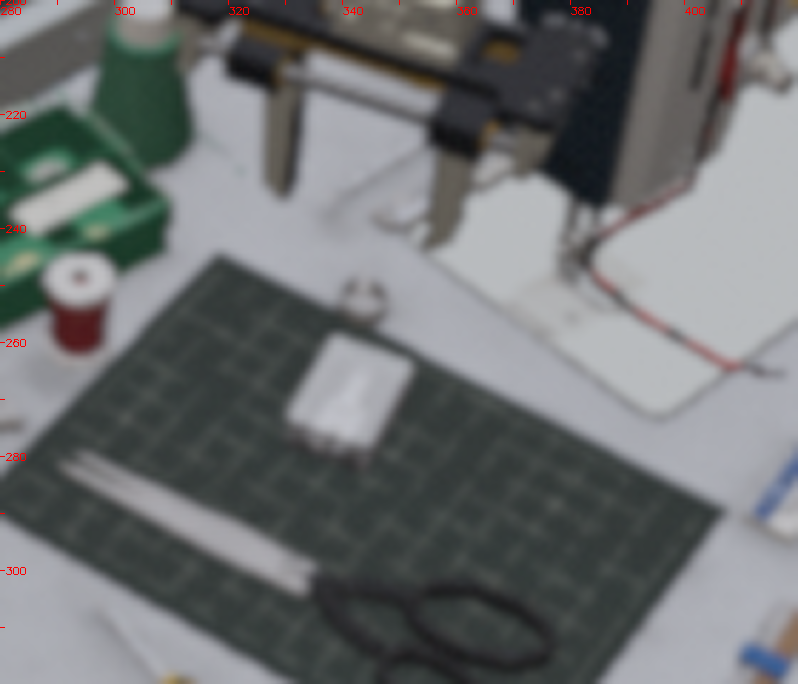

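{"fn": "step_arm", "kwargs": {
  "rows": [
    [7,[0,-0.8,3],0],
    [7,[0,-1.5,6],0],
    [7,[0,-1.5,8],0],
    [7,[0,-1.5,8],0],
    [7,[0,-1.5,8],0]
  ]
}}

```text
t: 3.5
tcp_pos: [0.5842, -0.2961, 0.0371]
eef_rot: [-0.08, 0.997, -0.001, 0.001]
ft_force: [0.0, -0.3, 0.5]
grip_width: 0.751
```

Run:
```python
from h import *
plan(.5844,-.2958,.010,99.2)
c=grab('scene','s3')
crop('s3',290,210,410,310,6.6,'s3m')
```

```text
t 3.50 cur [ 0.5842 -0.2961  0.0371] yaw 99.2 shift cm [-0.02  0.03  2.71] yaw turn 0.0 grip 69.9 F [ 0.  -0.3  0.5] j [-0.55  0.42  1.49  0.    1.23 -2.28] tilt [ 0.002 -0.001 -1.   ]
```

View pics/s3m.png

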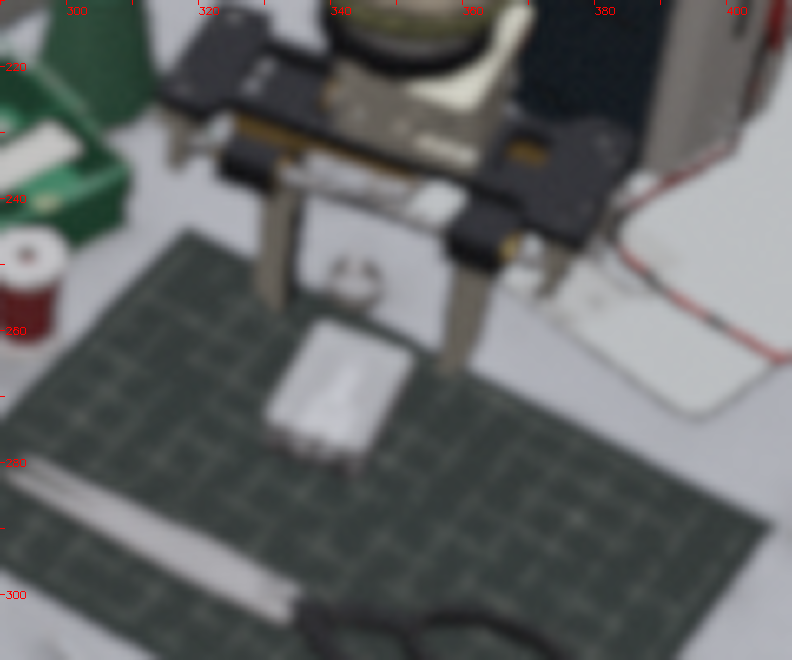

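{"fn": "step_arm", "kwargs": {
  "rows": [
    [7,[0,0,1.5],0],
    [7,[0,0,2.7],0],
    [6,[0,0,2.7],0],
    [5,[0,0,2.7],0],
    [4,[0,0,2.7],0],
    [4,[0,0,2.7],0],
    [4,[0,0,2.7],0]
  ],
  "grip_force": 3
}}

```text
t: 4.42
tcp_pos: [0.5836, -0.296, 0.0089]
eef_rot: [-0.08, 0.997, -0.0, 0.0]
ft_force: [-0.5, 0.1, 0.7]
grip_width: 0.475
```

Run:
```python
from h import *
plan(.5844,-.2958,.010,99.2)
c=grab('scene','s4')
crop('s4',290,210,410,310,6.6,'s4m')
```

```text
t 4.42 cur [ 0.5836 -0.296   0.0089] yaw 99.2 shift cm [-0.08  0.01 -0.11] yaw turn 0.0 grip 44.2 F [-0.5  0.1  0.7] j [-0.55  0.45  1.5   0.    1.19 -2.28] tilt [ 0.001 -0.    -1.   ]
```

View pics/s4m.png

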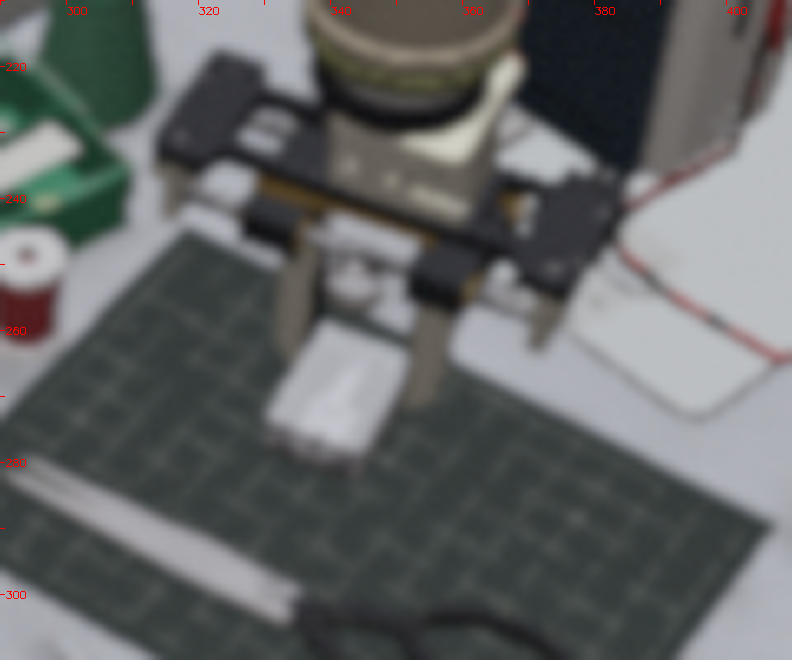

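{"fn": "step_arm", "kwargs": {
  "rows": [
    [4,[0,0,-1],0],
    [4,[0.3,0,-2],0],
    [4,[0.6,0,-3],0],
    [4,[1,0,-4],0],
    [4,[1,0,-4],0],
    [4,[1,0,-4],0]
  ]
}}

```text
t: 5.22
tcp_pos: [0.5733, -0.2973, 0.0483]
eef_rot: [-0.08, 0.997, 0.0, -0.0]
ft_force: [0.1, -0.4, -1.7]
grip_width: 0.471
```

Run:
```python
from h import *
plan(.5844,-.2958,.010,99.2)
c=grab('scene','s5')
crop('s5',290,210,410,310,6.6,'s5m')
```

```text
t 5.22 cur [ 0.5733 -0.2973  0.0483] yaw 99.2 shift cm [-1.12 -0.03  3.83] yaw turn 0.0 grip 43.8 F [ 0.1 -0.4 -1.7] j [-0.56  0.39  1.51  0.    1.25 -2.29] tilt [-0.  0. -1.]
```

View pics/s5m.png

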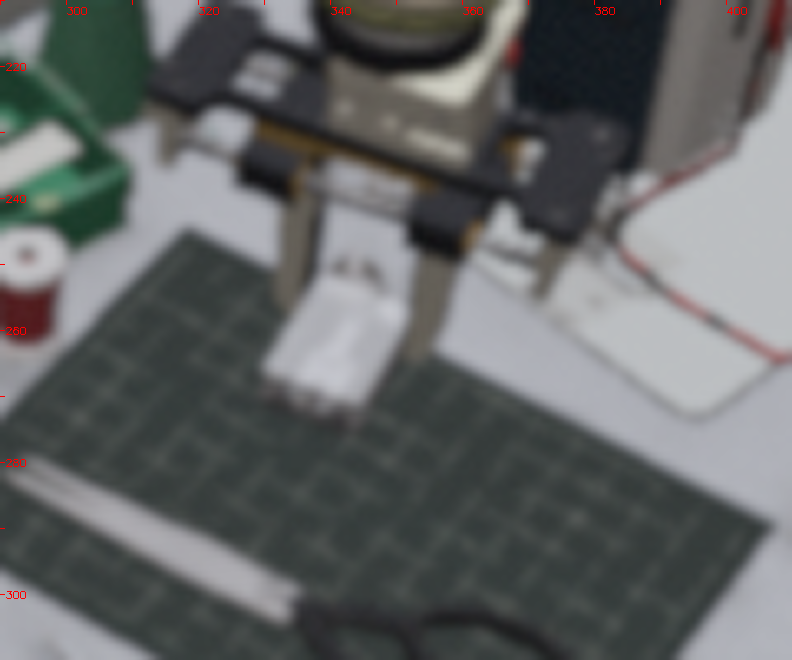

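{"fn": "step_arm", "kwargs": {
  "rows": [
    [4,[-0.5,0,2],0],
    [4,[-1,0,3.7],0],
    [4,[-1,0,3.95],0],
    [4,[-1,0,3.95],0],
    [5.5,[-1,0,3.95],0],
    [5.5,[-1,0,3.95],0],
    [5.5,[-1.5,0,3.3],0],
    [5.5,[-2.1,0,3.1],0]
  ]
}}

```text
t: 6.28
tcp_pos: [0.5951, -0.2944, 0.0187]
eef_rot: [-0.08, 0.997, -0.0, 0.001]
ft_force: [-0.2, -0.5, 0.1]
grip_width: 0.588
```

Run:
```python
from h import *
plan(.5834+.011*np.cos(.16),-.296+.011*np.sin(.16),.017,99.2)
c=grab('scene','s6')
crop('s6',290,210,410,310,6.6,'s6m')
```

```text
t 6.28 cur [ 0.5951 -0.2944  0.0187] yaw 99.2 shift cm [0.08 0.03 0.17] yaw turn 0.0 grip 54.6 F [-0.2 -0.5  0.1] j [-0.54  0.46  1.47  0.    1.21 -2.27] tilt [ 0.002 -0.001 -1.   ]
```

View pics/s6m.png

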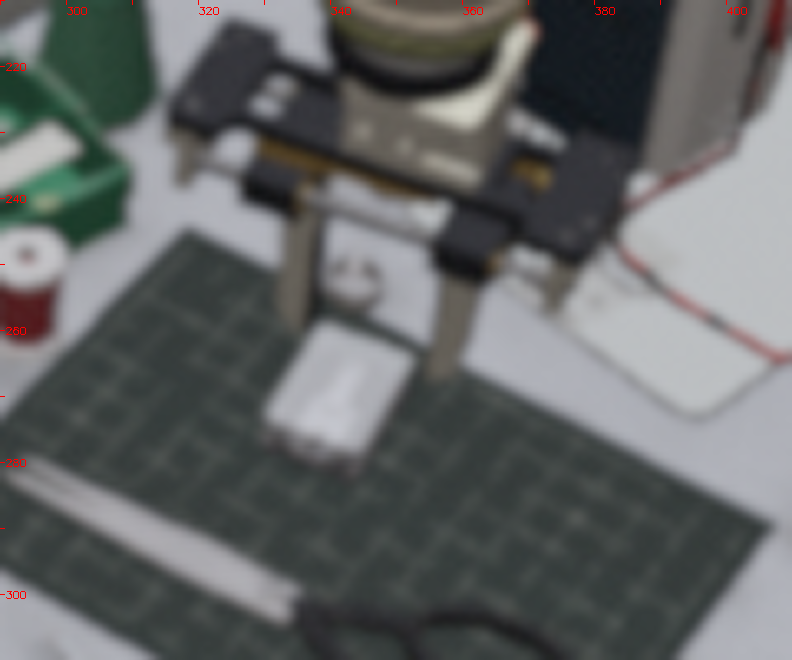

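{"fn": "step_arm", "kwargs": {
  "rows": [
    [4,[0.1,0,0.1],0],
    [4,[0.1,0,0.1],0],
    [4,[0.1,0,0.1],0],
    [4,[0.1,0,0.1],0],
    [4,[0.4,0,-0.7],0],
    [4,[0.8,0,-1.4],0],
    [4,[1.3,0,-2.1],0],
    [4,[1.9,0,-2.7],0]
  ]
}}

```text
t: 7.32
tcp_pos: [0.5752, -0.2973, 0.0453]
eef_rot: [-0.08, 0.997, -0.0, 0.0]
ft_force: [0.4, -0.2, -1.0]
grip_width: 0.473
```

Run:
```python
from h import *
plan(.5844,-.2958,.010,99.2)
c=grab('scene','s7')
crop('s7',290,210,410,310,6.6,'s7m')
```

```text
t 7.33 cur [ 0.5752 -0.2973  0.0453] yaw 99.2 shift cm [-0.93  0.    3.53] yaw turn 0.0 grip 44.0 F [ 0.4 -0.2 -1. ] j [-0.56  0.39  1.51 -0.    1.24 -2.29] tilt [ 0.001 -0.    -1.   ]
```

View pics/s7m.png

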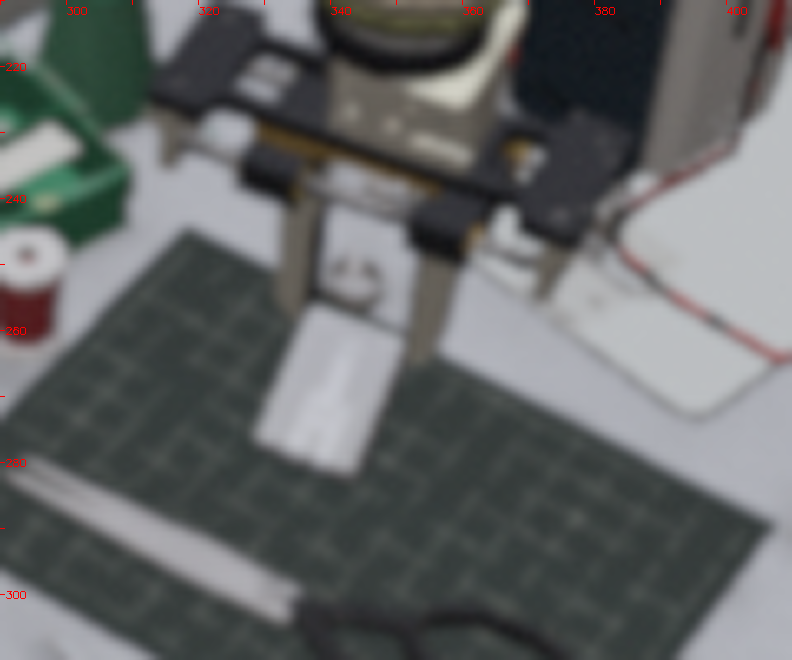

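{"fn": "step_arm", "kwargs": {
  "rows": [
    [4,[0.7,0,-0.6],0],
    [4,[1.3,0,-1.05],0],
    [4,[2.1,0,-1.35],0],
    [4,[2.9,0,-1.6],0],
    [4,[3.8,0,-1.75],0],
    [4,[4.6,0,-1.8],0],
    [4,[4.6,0,-1.8],0]
  ]
}}

```text
t: 8.25
tcp_pos: [0.5293, -0.3045, 0.0623]
eef_rot: [-0.08, 0.997, 0.0, -0.0]
ft_force: [0.5, 0.3, -0.8]
grip_width: 0.471
```

Run:
```python
from h import *
plan(.5844,-.2958,.010,99.2)
c=grab('scene','s8')
crop('s8',290,210,410,310,6.6,'s8m')
```

```text
t 8.25 cur [ 0.5293 -0.3045  0.0623] yaw 99.2 shift cm [-5.58 -0.02  5.23] yaw turn -0.0 grip 43.8 F [ 0.5  0.3 -0.8] j [-0.61  0.28  1.61 -0.    1.25 -2.34] tilt [-0.  0. -1.]
```

View pics/s8m.png

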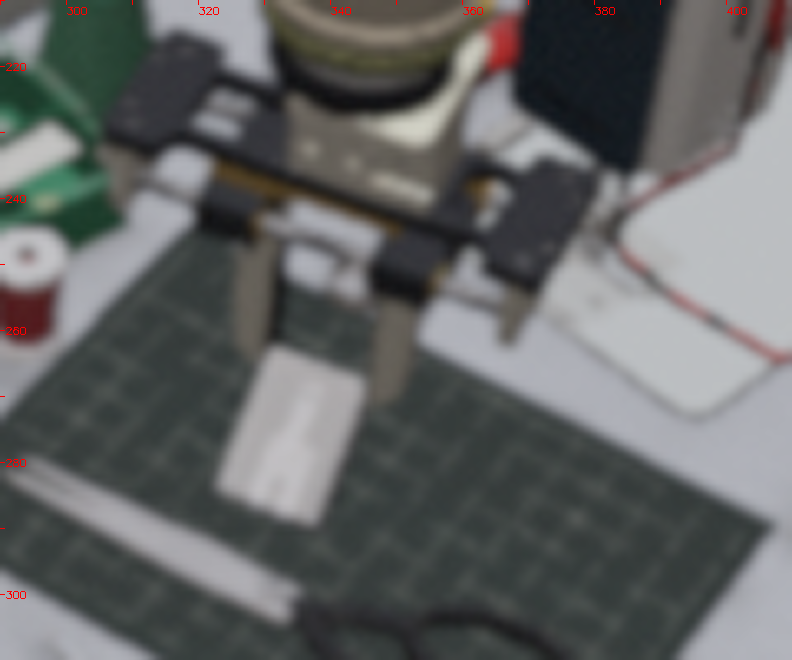

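```bash
cat >> h.py <<'E'
def casecorners(tcp,yaw,th,gx,gz,dz=.0035):
    # case hinged at grip: returns function local->world; u = horizontal dir of case +x at th=0 (away from robot)
    u=np.array([np.cos(yaw),np.sin(yaw),0]); v=np.array([-u[1],u[0],0]); w=np.array([0,0,1.])
    ex=np.cos(th)*u+np.sin(th)*w; ez=-np.sin(th)*u+np.cos(th)*w
    G=np.array(tcp)+[0,0,dz]
    return lambda P:(G+(np.atleast_2d(P)-[gx,0,gz])@np.array([ex,v,ez]))
E
python3 - <<'E'
from h import *
from scipy.optimize import least_squares
np.set_printoptions(precision=3,suppress=True)
c=load('s8'); tcp=[.5293,-.3045,.0623]
L=np.array([[-32,22,11],[-32,-22,11],[32,22,11],[32,-22,11]])/1000
uv=np.array([[322.7,284.2],[338.2,289.4],[330.9,262.6],[345.5,267.3]])
f=lambda p:(proj(c,casecorners(tcp,.16+p[3],p[0],.029+p[1],.0075+p[2])(L))-uv).ravel()
r=least_squares(lambda p:np.r_[f(p),p[1]*300,p[2]*300,p[3]*10],[.7,0,0,0]); print(np.degrees(r.x[0]),r.x,f(r.x))
F=casecorners(tcp,.16+r.x[3],r.x[0],.029+r.x[1],.0075+r.x[2])
print(F(np.array([[-32,0,-11],[-32,0,11],[32,0,-11]])/1000))
E
```

```text
47.74192701666792 [0.833 0.003 0.001 0.044] [ 0.248 -0.159 -0.246 -0.15  -1.16  -0.659 -0.685 -0.349]
[[ 0.502 -0.31   0.005]
 [ 0.486 -0.314  0.02 ]
 [ 0.544 -0.302  0.053]]
```

{"fn": "step_arm", "kwargs": {
  "rows": [
    [4,[0,0,-4],0],
    [4,[0,0,-1.5],0],
    [4,[0,0,-5],0],
    [4,[0,0,-2],0],
    [4,[0,0,-6],0],
    [4,[0,0,-2.5],0],
    [4,[0,0,-4],0],
    [4,[0,0,-4],0]
  ]
}}

```text
t: 9.3
tcp_pos: [0.531, -0.305, 0.1047]
eef_rot: [-0.08, 0.997, -0.001, 0.001]
ft_force: [0.2, 0.6, -0.6]
grip_width: 0.471
```

Run:
```python
from h import *
plan(.5844,-.2958,.010,99.2)
c=grab('scene','s9')
crop('s9',290,200,410,300,6.6,'s9m')
```

```text
t 9.30 cur [ 0.531  -0.305   0.1047] yaw 99.2 shift cm [-5.4   0.07  9.48] yaw turn 0.0 grip 43.8 F [ 0.2  0.6 -0.6] j [-0.61  0.24  1.58  0.    1.32 -2.34] tilt [ 0.002 -0.001 -1.   ]
```

View pics/s9m.png

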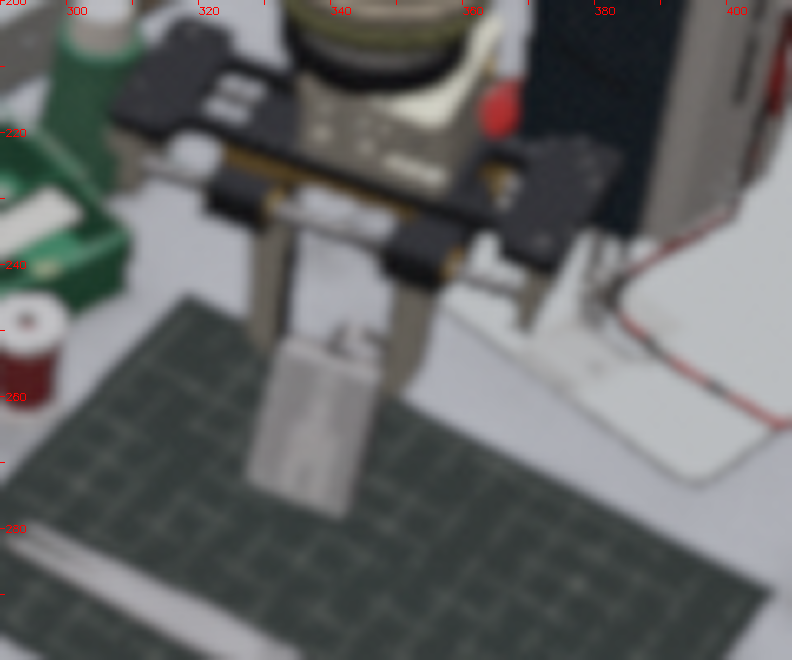

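Run:
```python
from h import *
from scipy.optimize import least_squares
np.set_printoptions(precision=3,suppress=True)
c=load('s9'); tcp=[.531,-.305,.1047]
L=np.array([[-32,22,11],[-32,-22,11],[32,22,11],[32,-22,11]])/1000
uv=np.array([[327.3,273.5],[342,278.5],[333.2,251.5],[347.6,256.8]])
f=lambda p:(proj(c,casecorners(tcp,.16+p[3],p[0],.029+p[1],.0075+p[2])(L))-uv).ravel()
r=least_squares(lambda p:np.r_[f(p),p[1]*300,p[2]*300,p[3]*10],[1.2,0,0,0]); print(np.degrees(r.x[0]),r.x,f(r.x))
F=casecorners(tcp,.16+r.x[3],r.x[0],.029+r.x[1],.0075+r.x[2])
print(F(np.array([[-32,0,-11],[-32,0,11],[32,0,-11],[0,0,0]])/1000))
```

```text
63.05467870539671 [1.101 0.004 0.002 0.086] [-0.955 -0.388 -0.289 -0.709 -1.928 -0.024 -0.749 -0.774]
[[ 0.52  -0.308  0.041]
 [ 0.501 -0.313  0.051]
 [ 0.548 -0.301  0.098]
 [ 0.524 -0.307  0.075]]
```

{"fn": "step_arm", "kwargs": {
  "rows": [
    [4,[-1,0,2],0],
    [4,[-1.5,0,3.5],0],
    [4,[-1,0,4.0],0],
    [4,[-0.3,0,4.1],0],
    [4,[0.5,0,4.2],0],
    [4,[1.3,0,4.4],0],
    [4,[1.8,0,4.5],0],
    [4,[2,0,4.6],0]
  ]
}}

```text
t: 10.35
tcp_pos: [0.5101, -0.3078, 0.0568]
eef_rot: [-0.08, 0.997, -0.0, 0.0]
ft_force: [-1.0, 2.3, 4.6]
grip_width: 0.473
```

Run:
```python
from h import *
plan(.5844,-.2958,.010,99.2)
c=grab('scene','s10')
crop('s10',290,210,410,310,6.6,'s10m')
```

```text
t 10.35 cur [ 0.5101 -0.3078  0.0568] yaw 99.2 shift cm [-7.53  0.    4.68] yaw turn -0.0 grip 44.0 F [-1.   2.3  4.6] j [-0.63  0.25  1.66  0.    1.23 -2.36] tilt [ 0.001 -0.    -1.   ]
```

View pics/s10m.png

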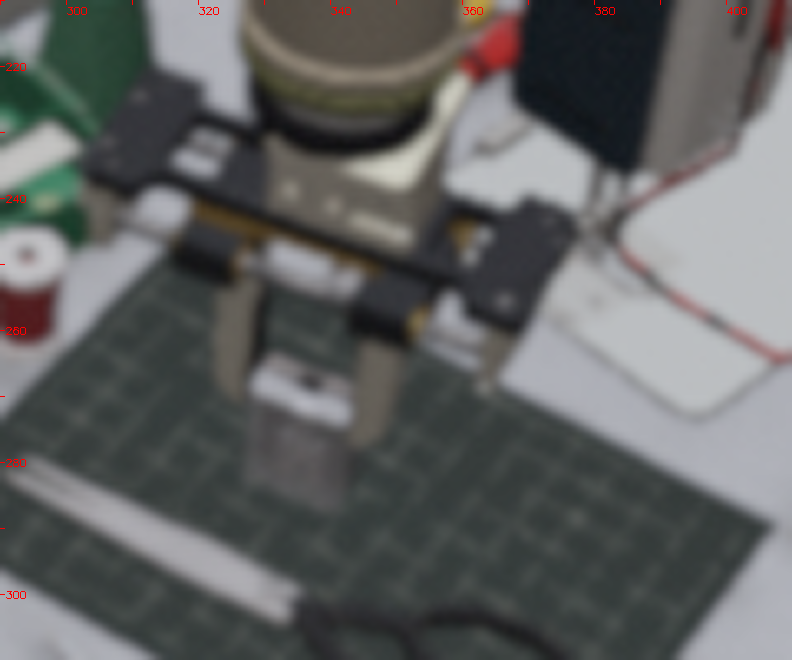

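{"fn": "step_arm", "kwargs": {
  "rows": [
    [4,[0,0,-0.1],0],
    [4.6,[0,0,-0.1],0],
    [5.5,[0,0,-0.1],0],
    [5.5,[0,0,-0.1],0]
  ]
}}

```text
t: 10.9
tcp_pos: [0.5102, -0.3077, 0.0572]
eef_rot: [-0.08, 0.997, 0.0, -0.0]
ft_force: [-0.4, -0.2, -1.3]
grip_width: 0.588
```

Run:
```python
from h import *
plan(.5844,-.2958,.010,99.2)
c=grab('scene','s11')
crop('s11',310,240,370,300,11,'s11m')
c=grab('top','t11')
crop('t11',290,190,390,270,7,'t11m')
```

```text
t 10.90 cur [ 0.5102 -0.3077  0.0572] yaw 99.2 shift cm [-7.51 -0.02  4.72] yaw turn 0.0 grip 54.7 F [-0.4 -0.2 -1.3] j [-0.63  0.25  1.66 -0.    1.23 -2.36] tilt [-0.  0. -1.]
```

View pics/s11m.png

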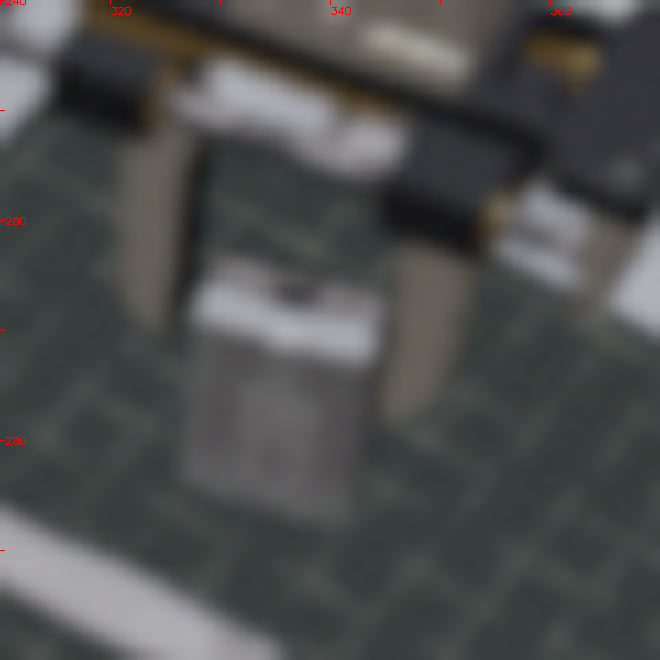

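View pics/t11m.png

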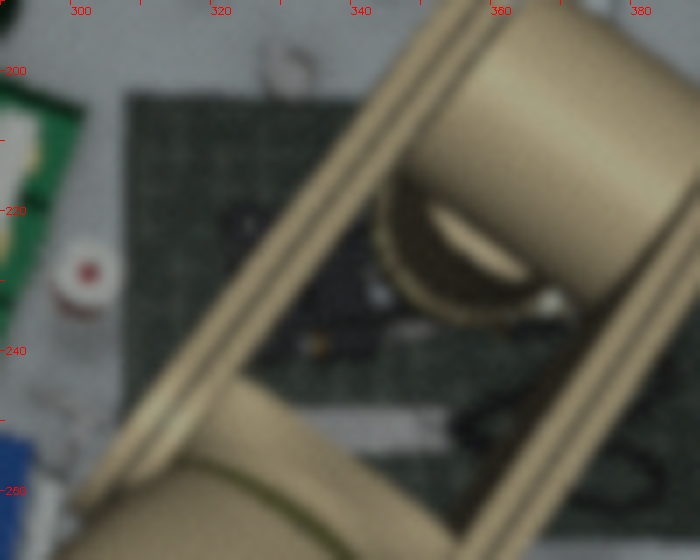

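Run:
```python
from h import *
from scipy.optimize import least_squares
np.set_printoptions(precision=4,suppress=True)
c=load('s11')
uv=np.array([[329.3,263.8],[327.7,268.0],[344.1,272.5],[344.8,267.3],[326.2,283.5],[341,288]])
def pts(p):
    l=np.array([-p[2:3][0]*0+np.cos(p[2]),np.sin(p[2])]); u=l; v=np.array([-u[1],u[0]])
    o=p[:2]; Q=[]
    for a,b,z in((.011,.022,.066),(-.011,.022,.066),(-.011,-.022,.066),(.011,-.022,.066),(-.011,.022,.002),(-.011,-.022,.002)): Q.append([*(o+a*u+b*v),z])
    return np.array(Q)
r=least_squares(lambda p:(proj(c,pts(p))-uv).ravel(),[.51,-.305,.16]); print(r.x,r.fun.reshape(-1,2))
x,y=r.x[:2]; a=r.x[2]
d=np.array([.5102-x,-.3077-y]); print('tcp rel case: along +x',d@[np.cos(.16),np.sin(.16)],'lateral',d@[-np.sin(.16),np.cos(.16)])
```

```text
[ 0.5173 -0.3089  0.3101] [[ 0.3716 -0.8212]
 [-0.0272  0.4767]
 [-0.7115 -0.0718]
 [ 0.4337 -0.4495]
 [-0.2673  0.6956]
 [ 0.2091  0.1463]]
tcp rel case: along +x -0.006780738735204473 lateral 0.0023338323342495205
```

{"fn": "step_arm", "kwargs": {
  "rows": [
    [5.5,[-0.4,0,0.3],0],
    [5.5,[-0.4,0,0.7],0],
    [4.8,[-0.4,0,0.7],0],
    [4,[-0.4,0,0.7],0],
    [4,[-0.4,0,0.7],0],
    [4,[-0.4,0,0.7],0],
    [4,[-0.4,0,-1.3],0],
    [4,[-0.4,0,-3.3],0]
  ],
  "grip_force": 12
}}

```text
t: 12.0
tcp_pos: [0.5144, -0.3072, 0.0923]
eef_rot: [-0.08, 0.997, -0.0, 0.0]
ft_force: [-0.5, -0.6, -0.1]
grip_width: 0.487
```

Run:
```python
from h import *
plan(.45,-.1,.25,110)
c=grab('scene','s12')
crop('s12',300,220,380,300,8,'s12m')
```

```text
t 12.00 cur [ 0.5144 -0.3072  0.0923] yaw 99.2 shift cm [  3.03  21.48 -15.79] yaw turn -10.8 grip 45.2 F [-0.5 -0.6 -0.1] j [-0.62  0.22  1.62  0.    1.3  -2.36] tilt [ 0.001 -0.    -1.   ]
```

View pics/s12m.png

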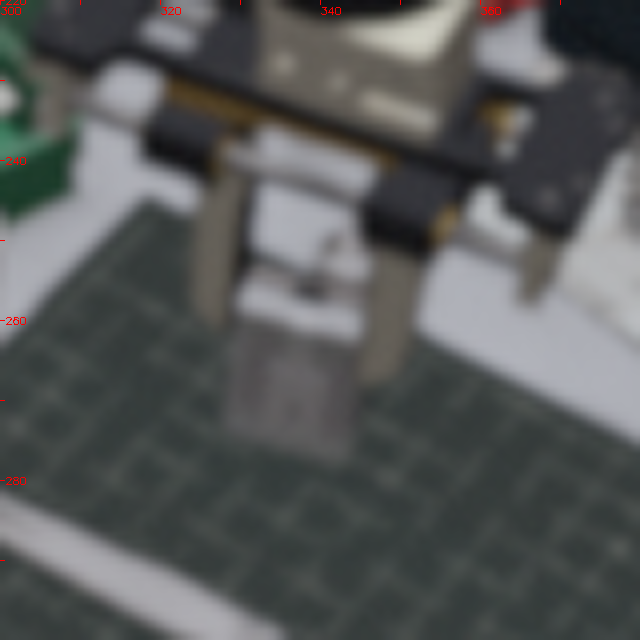

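Run:
```python
from h import *
from scipy.optimize import least_squares
np.set_printoptions(precision=4,suppress=True)
ct,cs=load('top0'),load('scene0')
def W(p,r,t,z):
    f=p[2]; u=np.array([np.cos(f),np.sin(f)]); v=np.array([-u[1],u[0]]); return [*(p[:2]+r*u+t*v),z]
# t positive = CCW side. stall dir -150deg: v = (0.5,-0.87): to robot's right (image right in both)
obs=[(ct,(173.5,206.7),0,.07,.087),(ct,(136,226),0,-.07,.087),(cs,(152.1,170),0,-.07,.087),(cs,(194.5,173.8),0,.07,.087),
(ct,(157.5,235.8),.0555,-.026,.072),(ct,(171.3,228.7),.0555,.026,.072),(cs,(161.4,185.4),.0555,-.026,.072),(cs,(178.6,186.4),.0555,.026,.072)]
for sel in(range(8),[0,1,4,5],[2,3,6,7]):
    f=lambda p:np.concatenate([proj(obs[i][0],W(p,*obs[i][2:]))[0]-obs[i][1] for i in sel])
    s=least_squares(f,[.54,.335,-2.6]); print(s.x,np.degrees(s.x[2])); print(s.fun.reshape(-1,2).T)
p=least_squares(lambda p:np.concatenate([proj(o[0],W(p,*o[2:]))[0]-o[1] for o in obs]),[.54,.335,-2.6]).x
for n,c,(x0,y0,x1,y1),s in(('t',ct,(100,170,220,270),6),('s',cs,(120,130,230,220),7)):
    im=cv2.resize(c['image'][y0:y1,x0:x1],None,fx=s,fy=s,interpolation=cv2.INTER_CUBIC)
    def pl(Q,col,cl=True):
        uv=(proj(c,np.array(Q))+.5-[x0,y0])*s; cv2.polylines(im,[np.round(uv).astype(int)],cl,col,1)
    pl([W(p,.106*np.cos(a),.106*np.sin(a),.03) for a in np.linspace(0,6.28,60)],(0,0,255))
    pl([W(p,.0565,-.025,.03),W(p,.0565,.025,.03),W(p,.0835,.025,.03),W(p,.0835,-.025,.03)],(0,255,0))
    pl([W(p,.0565,-.025,.072),W(p,.0565,.025,.072)],(255,0,0))
    pl([W(p,.0835,-.025,.042),W(p,.0835,.025,.042)],(0,255,255))
    pl([W(p,.031,-.008,.162),W(p,.031,.008,.162),W(p,-.031,.008,.162),W(p,-.031,-.008,.162)],(255,0,255))
    cv2.imwrite(f'pics/ov_{n}.png',im)
```

```text
[ 0.5425  0.333  -2.6063] -149.33247877787483
[[ 1.3703  1.1852 -0.619  -0.5162  0.0635  0.1839 -0.4366 -1.5644]
 [-0.294   0.3552  0.0177 -0.6192 -0.6809 -1.0161 -0.3105 -0.0955]]
[ 0.541   0.3353 -2.6077] -149.41029427055906
[[ 0.6963  0.4727 -0.6533 -0.5185]
 [ 0.1291  0.7368 -0.2739 -0.5937]]
[ 0.543   0.3302 -2.6039] -149.19480844412237
[[ 0.1156  0.2662  0.3671 -0.7422]
 [ 0.2937 -0.4027 -0.0378  0.1541]]
```

View pics/ov_t.png

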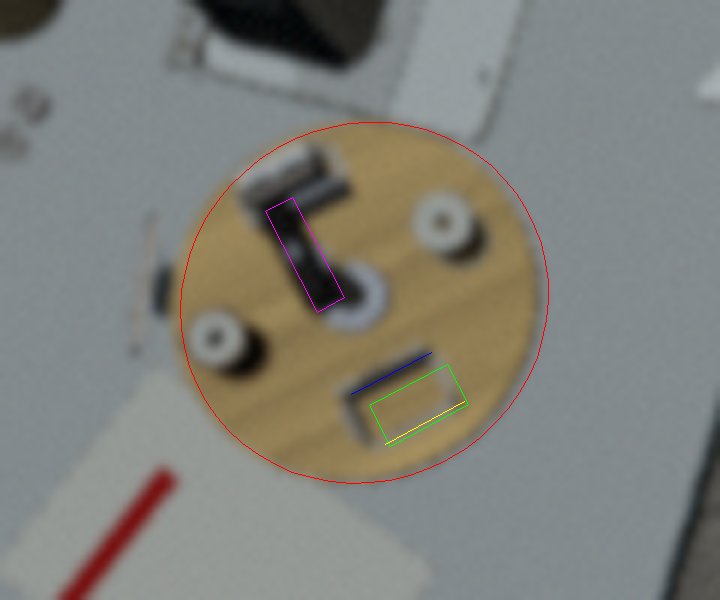

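View pics/ov_s.png

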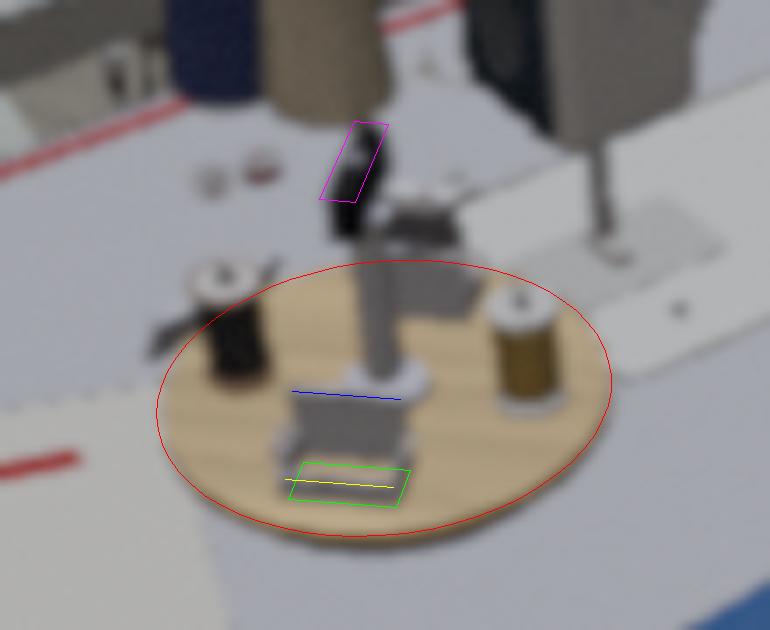

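Run:
```python
from h import *
plan(.47,-.0,.25,110); plan(.4797,.2968,.16,120.7)
```

```text
t 12.05 cur [ 0.5163 -0.3085  0.0961] yaw 99.2 shift cm [ -0.44  31.12 -15.52] yaw turn -10.8 grip 45.1 F [ 1.1 -0.7  1.9] j [-0.62  0.22  1.62  0.    1.3  -2.36] tilt [ 0.005 -0.003 -1.   ]
t 12.05 cur [ 0.5163 -0.3085  0.0961] yaw 99.2 shift cm [-6.12 60.3  -6.62] yaw turn -21.5 grip 45.1 F [ 1.1 -0.7  1.9] j [-0.62  0.22  1.62  0.    1.3  -2.36] tilt [ 0.005 -0.003 -1.   ]
```

{"fn": "step_arm", "kwargs": {
  "rows": [
    [4,[0,0,-5],0],
    [4,[0,0,-10],0],
    [4,[0,5,-13],-2],
    [4,[0,10,-15],-4],
    [4,[0,15,-15],-6],
    [4,[0,20,-15],-8],
    [4,[0,25,-15],-9],
    [4,[-0.4,31,-15],-11]
  ]
}}

```text
t: 13.05
tcp_pos: [0.4685, 0.0008, 0.2419]
eef_rot: [-0.175, 0.984, -0.0, 0.001]
ft_force: [1.8, 0.2, -0.7]
grip_width: 0.483
```

Run:
```python
from h import *
plan(.4797,.2968,.16,120.7)
```

```text
t 13.05 cur [0.4685 0.0008 0.2419] yaw 110.2 shift cm [-11.26  27.41   8.18] yaw turn -10.5 grip 44.9 F [ 1.8  0.2 -0.7] j [-0.11 -0.24  1.81 -0.    1.58 -2.03] tilt [ 0.003 -0.    -1.   ]
```

{"fn": "step_arm", "kwargs": {
  "rows": [
    [4,[-2,5,0],-2],
    [4,[-4,10,0],-4],
    [4,[-6,15,1],-6],
    [4,[-8,20,2],-8],
    [4,[-9.5,24,4],-10],
    [4,[-11.3,27.4,5],-10.5],
    [4,[-11.3,27.4,6],-10.5],
    [4,[-11.3,27.4,6],-10.5]
  ]
}}

```text
t: 14.05
tcp_pos: [0.4794, 0.2952, 0.1801]
eef_rot: [-0.265, 0.964, -0.0, -0.0]
ft_force: [0.2, -0.8, -0.2]
grip_width: 0.486
```

Run:
```python
from h import *
plan(.4797,.2968,.16,120.7)
grab('scene','s13'); grab('top','t13')
crop('s13',110,100,230,220,6,'s13m'); crop('t13',100,170,240,290,5.5,'t13m')
s=robot.state(); print(proj(load('s13'),s['tcp_pos']))
```

```text
t 14.05 cur [0.4794 0.2952 0.1801] yaw 120.7 shift cm [-0.11  0.13  2.01] yaw turn 0.0 grip 45.2 F [ 0.2 -0.8 -0.2] j [ 0.46  0.05  1.64 -0.    1.45 -1.65] tilt [-0.001 -0.001 -1.   ]
[[163.80091849 160.88292684]]
```

View pics/s13m.png

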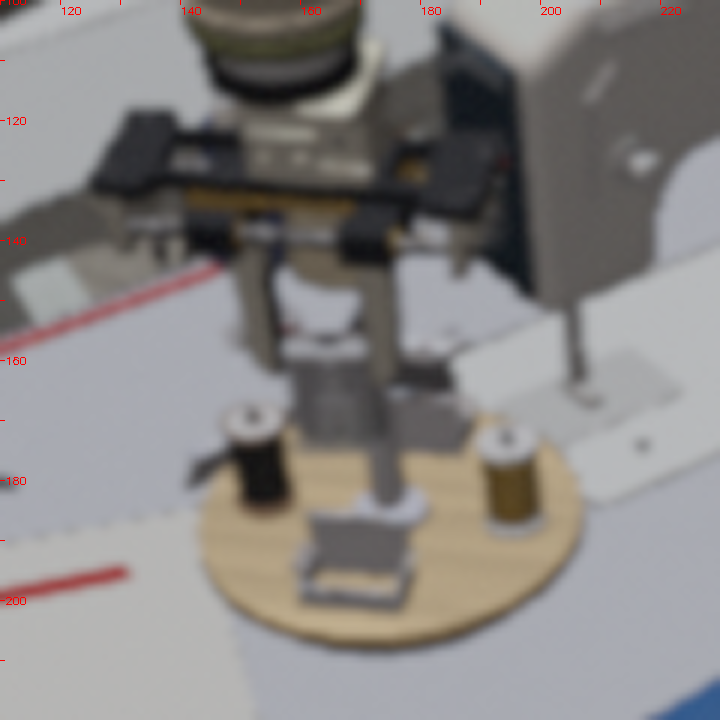

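View pics/t13m.png

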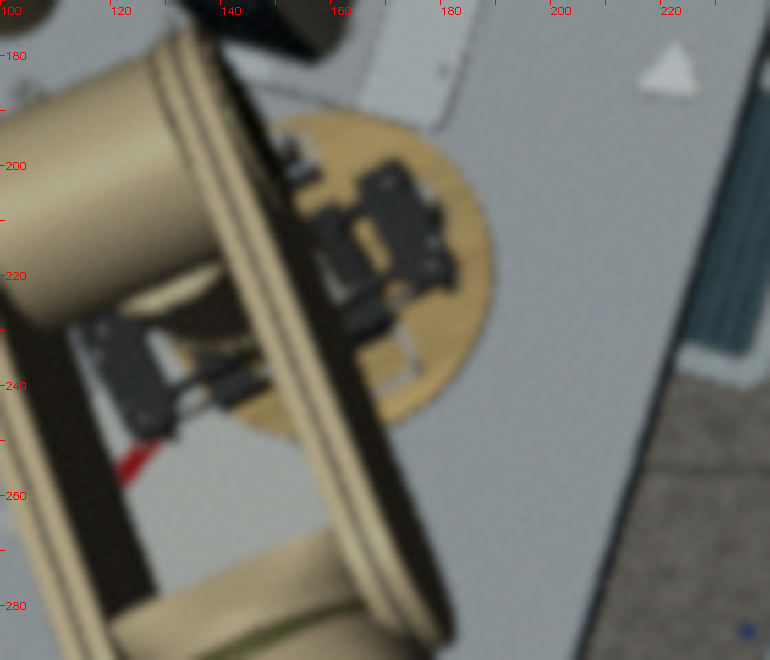

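Run:
```python
from h import *
from scipy.optimize import least_squares
np.set_printoptions(precision=4,suppress=True)
ct,cs=load('top0'),load('scene0')
def W(p,r,t,z):
    f=p[2]; u=np.array([np.cos(f),np.sin(f)]); v=np.array([-u[1],u[0]]); return [*(p[:2]+r*u+t*v),z]
obs=[(ct,(173.5,206.7),0,.07,.087),(ct,(136,226),0,-.07,.087),(cs,(152.1,170),0,-.07,.087),(cs,(194.5,173.8),0,.07,.087),
(ct,(157.5,235.8),.0555,-.026,.072),(ct,(171.3,228.7),.0555,.026,.072),(cs,(161.4,185.4),.0555,-.026,.072),(cs,(178.6,186.4),.0555,.026,.072)]
for off in((-.5,-.5),(-.9,-1.4)):
  for sel in(range(8),[0,1,4,5],[2,3,6,7]):
    f=lambda p:np.concatenate([proj(obs[i][0],W(p,*obs[i][2:]))[0]-obs[i][1]-off for i in sel])
    s=least_squares(f,[.54,.335,-2.6]); print(off,s.x,np.degrees(s.x[2]), 'stall',W(s.x,.07,0,.03)[:2],np.abs(s.fun).max())
# case corner prediction in s13 given TCP
s=load('s13'); tcp=np.array([.4794,.2952,.1801]); f=np.radians(-149.3)
u=np.array([np.cos(f),np.sin(f)]); v=np.array([-u[1],u[0]])
for a,b,z in((.011,-.022,-.048),(.011,.022,-.048),(.011,-.022,.016),(.011,.022,.016)):
    print(proj(s,[*(tcp[:2]+(a-.003)*u+b*v),tcp[2]+z]))
```

```text
(-0.5, -0.5) [ 0.5436  0.3355 -2.6061] -149.31758124624156 stall [np.float64(0.4834379562639828), np.float64(0.29973972765933105)] 1.3470373916913445
(-0.5, -0.5) [ 0.5427  0.3371 -2.6076] -149.40379564715457 stall [np.float64(0.4824127269458502), np.float64(0.30143176529810956)] 0.7356827595472168
(-0.5, -0.5) [ 0.5439  0.3333 -2.6035] -149.1691746306812 stall [np.float64(0.4837990291190276), np.float64(0.2974385866568263)] 0.7488514821892238
(-0.9, -1.4) [ 0.5462  0.3382 -2.6057] -149.29659237536137 stall [np.float64(0.485979853008955), np.float64(0.30243918873636033)] 1.000077884947308
(-0.9, -1.4) [ 0.5457  0.3386 -2.6074] -149.39316828167054 stall [np.float64(0.48543245756657327), np.float64(0.3030007454498777)] 0.7331952081632038
(-0.9, -1.4) [ 0.5465  0.3377 -2.6029] -149.1355093852935 stall [np.float64(0.48645685697358954), np.float64(0.3018106137035257)] 0.75870236830051
[[157.7703 174.9805]]
[[171.8475 176.0289]]
[[155.0481 157.919 ]]
[[169.4859 158.9758]]
```

Run:
```python
from h import *
from scipy.optimize import least_squares
cs=load('scene0')
def W(p,r,t,z):
    f=p[2]; u=np.array([np.cos(f),np.sin(f)]); v=np.array([-u[1],u[0]]); return [*(p[:2]+r*u+t*v),z]
obs=[(cs,(152.1,170),0,-.07,.087),(cs,(194.5,173.8),0,.07,.087),(cs,(161.4,185.4),.0555,-.026,.072),(cs,(178.6,186.4),.0555,.026,.072)]
for off in((-1.2,-.3),(-1.2,0.3),(-1.2,-1)):
    f=lambda p:np.concatenate([proj(o[0],W(p,*o[2:]))[0]-o[1]-off for o in obs])
    s=least_squares(f,[.54,.335,-2.6]); print(off,s.x, 'stall',W(s.x,.07,0,.03)[:2],np.abs(s.fun).max())
```

```text
(-1.2, -0.3) [ 0.54177947  0.3343382  -2.60327486] stall [np.float64(0.4816794098822694), np.float64(0.29844972891706834)] 0.7499020297826917
(-1.2, 0.3) [ 0.53951045  0.33208541 -2.60354826] stall [np.float64(0.479400571886582), np.float64(0.2962133693998874)] 0.7444412873479849
(-1.2, -1) [ 0.54443445  0.33697412 -2.60295515] stall [np.float64(0.4843458671126603), np.float64(0.3010664397646416)] 0.7562754907496185
```

Run:
```python
from h import *
plan(.4804,.298,.13,120.7)
```

```text
t 14.15 cur [0.4802 0.2949 0.1812] yaw 120.7 shift cm [-0.17  0.26  5.12] yaw turn -0.0 grip 45.0 F [-0.3 -0.2 -1.7] j [ 0.46  0.05  1.64 -0.    1.45 -1.65] tilt [ 0.001  0.    -1.   ]
```

{"fn": "step_arm", "kwargs": {
  "rows": [
    [4,[-0.2,0.2,1.5],0],
    [4,[-0.2,0.2,3],0],
    [4,[-0.2,0.2,4.5],0],
    [4,[-0.2,0.2,5.1],0],
    [4,[-0.2,0.2,5.1],0],
    [4,[-0.2,0.2,5.1],0]
  ]
}}

```text
t: 14.9
tcp_pos: [0.4808, 0.2988, 0.1299]
eef_rot: [-0.265, 0.964, 0.0, 0.0]
ft_force: [0.1, 0.1, 0.0]
grip_width: 0.488
```

Run:
```python
from h import *
plan(.4804,.298,.13,120.7)
grab('scene','s14'); grab('top','t14')
crop('s14',130,130,210,210,9,'s14m'); crop('t14',120,190,200,260,9,'t14m')
```

```text
t 14.90 cur [0.4808 0.2988 0.1299] yaw 120.7 shift cm [ 0.08 -0.04 -0.01] yaw turn 0.0 grip 45.4 F [0.1 0.1 0. ] j [ 0.47  0.1   1.69  0.    1.36 -1.64] tilt [ 0.001  0.    -1.   ]
```

View pics/s14m.png

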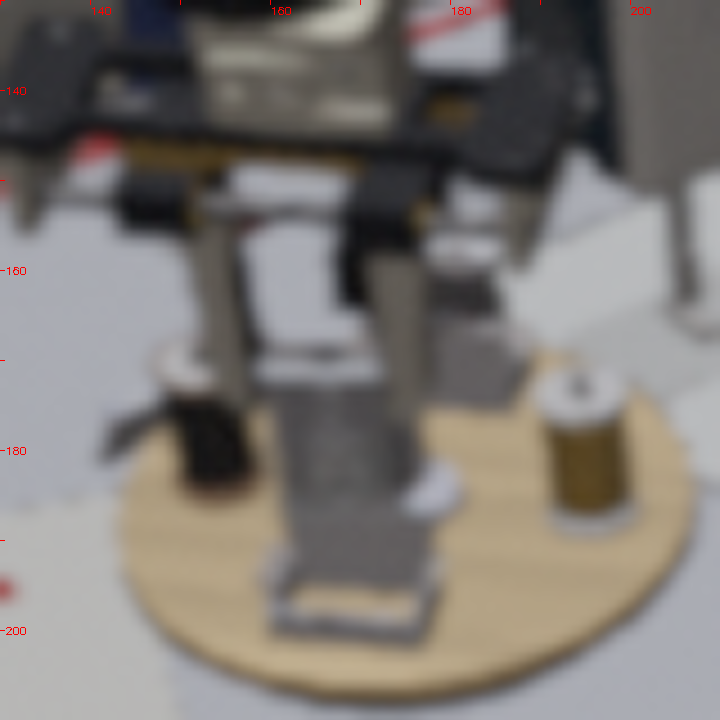

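View pics/t14m.png

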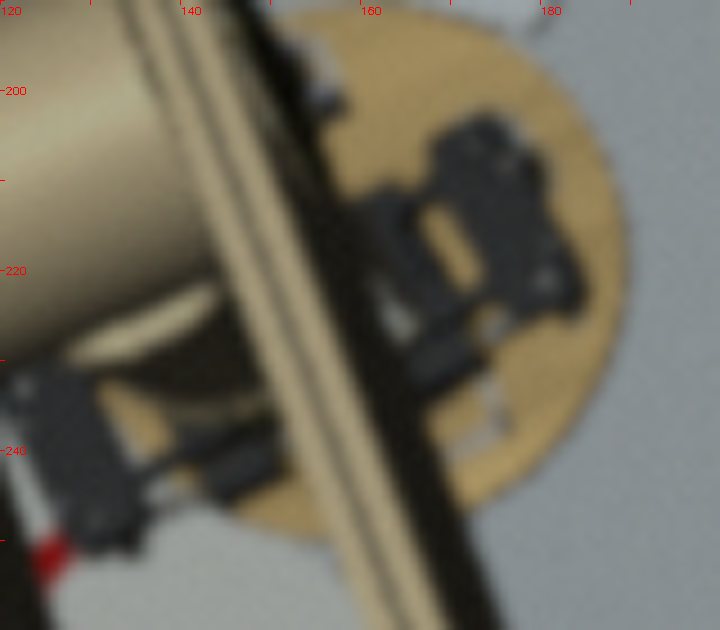

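Run:
```python
from h import *
from scipy.optimize import least_squares
np.set_printoptions(precision=4,suppress=True)
c=load('s14'); tcp=np.array([.4808,.2988,.1299]); f=np.radians(-149.3)
u=np.array([np.cos(f),np.sin(f)]); v=np.array([-u[1],u[0]])
def C(a,b,z): return [*(tcp[:2]+(a-.003)*u+b*v),tcp[2]+z]
print('lid bottom',proj(c,[C(.011,-.022,-.048),C(.011,.022,-.048)]))
print('lid top',proj(c,[C(.011,-.022,.016),C(.011,.022,.016),C(-.011,-.022,.016),C(-.011,.022,.016)]))
print('tips outer? inner bottom edges', proj(c,[C(.003,-.022,0),C(.003,.022,0)]))
# stall
p=np.array([.5432,.3352]); W=lambda r,t,z:[*(p+r*u+t*v),z]
print('wall top',proj(c,[W(.0555,-.026,.072),W(.0555,.026,.072)]),'wall base',proj(c,[W(.0565,-.025,.03),W(.0565,.025,.03)]))
print('lip flare top',proj(c,[W(.089,-.025,.049),W(.089,.025,.049)]))
```

```text
lid bottom [[159.3122 187.1243]
 [173.0999 188.1641]]
lid top [[156.6926 170.731 ]
 [170.8254 171.7792]
 [158.5662 166.5349]
 [172.5619 167.5679]]
tips outer? inner bottom edges [[158.0397 173.3657]
 [172.035  174.4062]]
wall top [[160.6592 184.7262]
 [176.7207 185.9342]] wall base [[162.4864 195.1597]
 [177.6969 196.3161]]
lip flare top [[159.134  196.9098]
 [174.6668 198.0933]]
```

Run:
```python
from h import *
c=load('s14'); x0,y0,s=145,150,16
im=cv2.resize(c['image'][y0:y0+42,x0:x0+48],None,fx=s,fy=s,interpolation=cv2.INTER_LANCZOS4)
im=cv2.convertScaleAbs(im,alpha=1.5,beta=-20)
cv2.imwrite('pics/z14.png',im)
tcp=np.array([.4808,.2988,.1299]); f=np.radians(-149.3)
def draw(df,dx,off,col):
    g=f+df; u=np.array([np.cos(g),np.sin(g)]); v=np.array([-u[1],u[0]])
    P=np.array([[*(tcp[:2]+(a-dx)*u+b*v),tcp[2]+z] for a,b,z in((.011,-.022,-.048),(.011,.022,-.048),(.011,.022,.016),(.011,-.022,.016),(-.011,-.022,.016),(-.011,.022,.016))])
    q=np.round((proj(c,P)+off+.5-[x0,y0])*s).astype(int)
    cv2.polylines(im,[q[:4]],True,col,1); cv2.polylines(im,[q[2:]],True,col,1)
draw(0,.003,[1,0.4],(0,0,255)); draw(.12,.003,[1,.4],(0,255,0))
cv2.imwrite('pics/z14o.png',im)
```

```text
(no output)
```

View pics/z14.png

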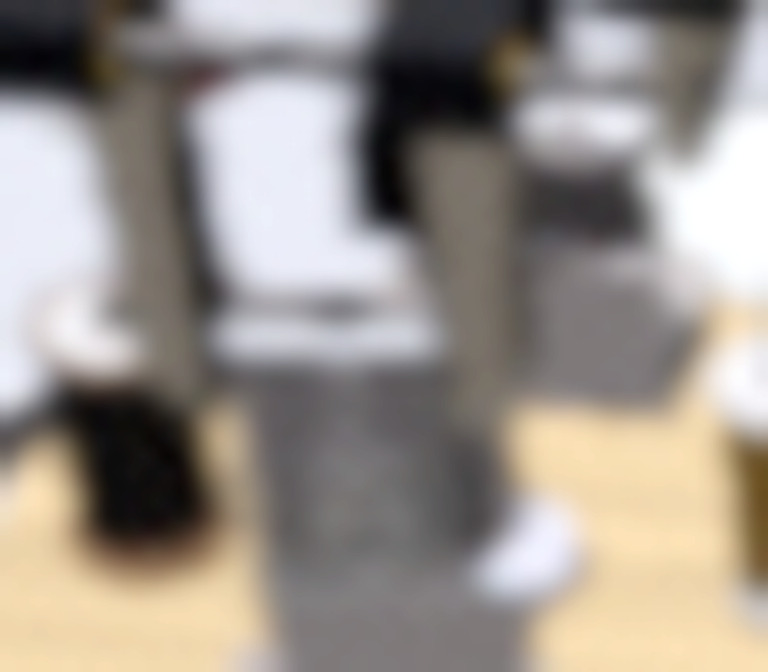

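View pics/z14o.png

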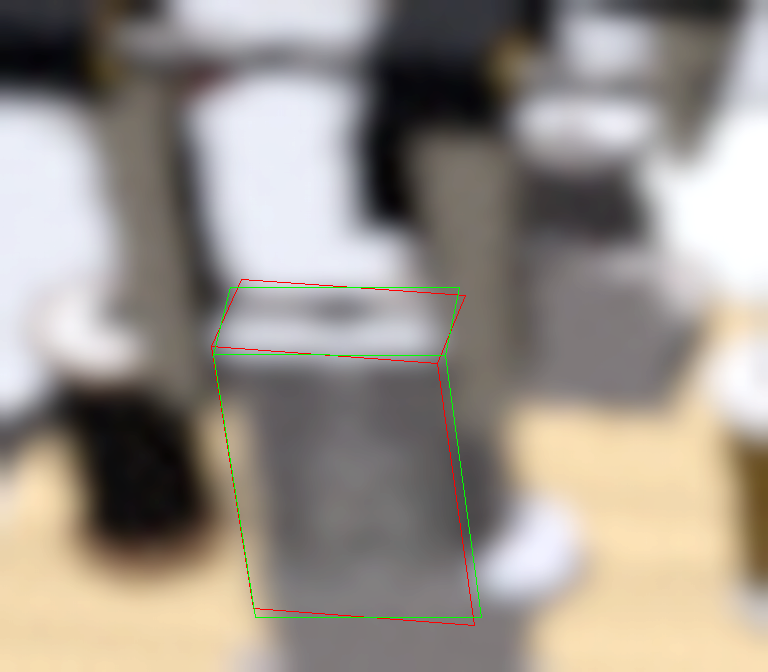

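{"fn": "step_arm", "kwargs": {
  "rows": [
    [4,[0,0,0],5.5],
    [4,[0,0,1],5.5],
    [4,[0,0,2],5.5],
    [4,[0,0,2.8],5.5],
    [4,[0,0,3.3],5.5],
    [4,[0,0,3.3],5.5]
  ]
}}

```text
t: 15.75
tcp_pos: [0.4801, 0.2984, 0.0957]
eef_rot: [-0.218, 0.976, -0.0, -0.001]
ft_force: [0.1, -0.0, -0.2]
grip_width: 0.486
```

Run:
```python
from h import *
plan(.4804,.298,.079,120.7)
c=grab('scene','s15')
x0,y0,s=135,145,11
im=cv2.resize(c['image'][y0:y0+65,x0:x0+65],None,fx=s,fy=s,interpolation=cv2.INTER_LANCZOS4)
im=cv2.convertScaleAbs(im,alpha=1.5,beta=-20)
cv2.imwrite('pics/z15.png',im)
```

```text
t 15.75 cur [0.4801 0.2984 0.0957] yaw 115.2 shift cm [-0.01 -0.05  1.67] yaw turn -5.5 grip 45.2 F [ 0.1 -0.  -0.2] j [ 0.47  0.13  1.72 -0.    1.29 -1.55] tilt [-0.001 -0.001 -1.   ]
```

View pics/z15.png

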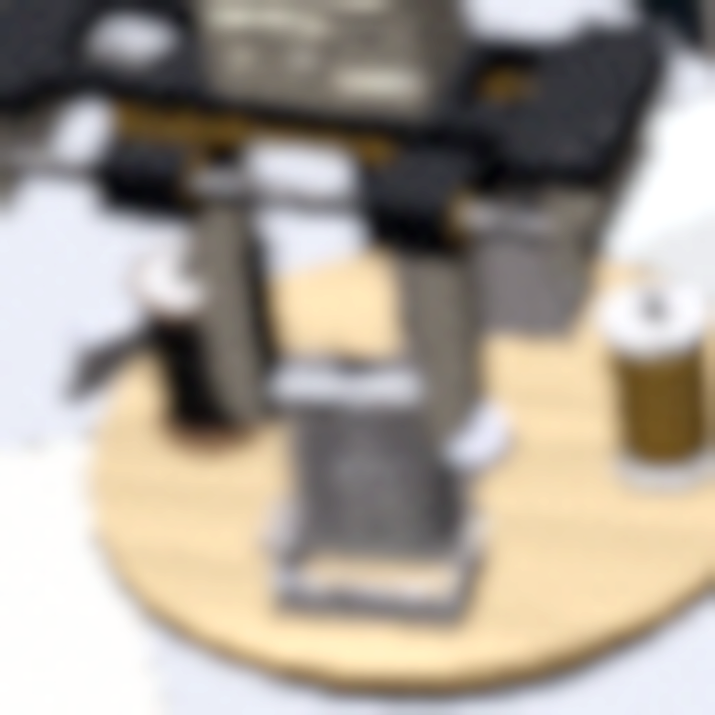

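{"fn": "step_arm", "kwargs": {
  "rows": [
    [4,[0,0,0.5],5.5],
    [4,[0,0,1],5.5],
    [4,[0,0,1.4],5.5],
    [4,[0,0,1.7],5.5],
    [4,[0,0,1.7],5.5]
  ]
}}

```text
t: 16.42
tcp_pos: [0.4803, 0.2984, 0.0791]
eef_rot: [-0.172, 0.985, -0.0, -0.0]
ft_force: [0.9, -0.2, 0.1]
grip_width: 0.487
```

Run:
```python
from h import *
plan(.4804,.298,.079,120.7)
c=grab('scene','s16')
x0,y0,s=135,145,11
im=cv2.resize(c['image'][y0:y0+65,x0:x0+65],None,fx=s,fy=s,interpolation=cv2.INTER_LANCZOS4)
im=cv2.convertScaleAbs(im,alpha=1.5,beta=-20)
cv2.imwrite('pics/z16.png',im)
```

```text
t 16.43 cur [0.4803 0.2984 0.0791] yaw 109.8 shift cm [ 0.01 -0.04  0.01] yaw turn -10.9 grip 45.3 F [ 0.9 -0.2  0.1] j [ 0.47  0.15  1.73 -0.    1.26 -1.45] tilt [-0. -0. -1.]
```

View pics/z16.png

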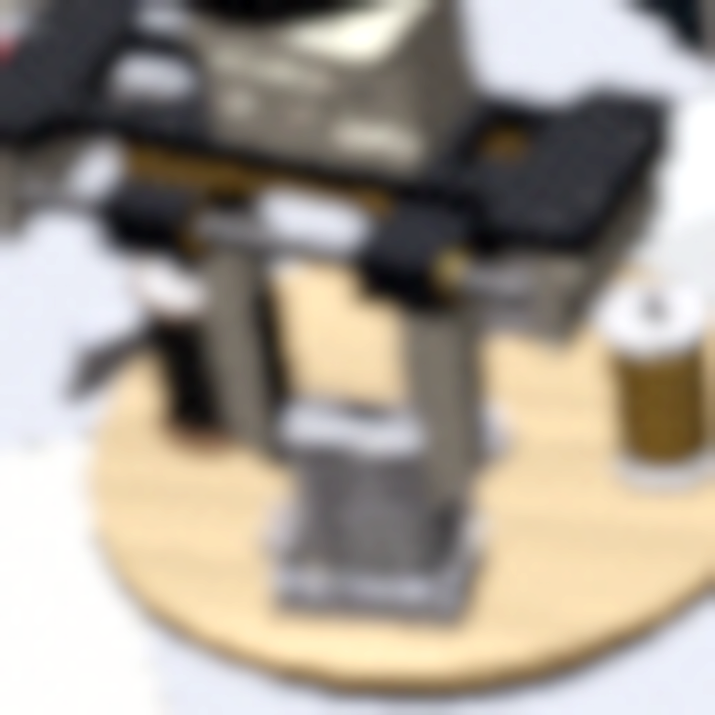

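{"fn": "step_arm", "kwargs": {
  "rows": [
    [4,[0,0,0],-3],
    [4,[0,0,0.05],-5.5],
    [4,[0,0,0.1],-5.5],
    [4,[0,0,0.15],-5.5]
  ]
}}

```text
t: 16.98
tcp_pos: [0.4806, 0.2986, 0.078]
eef_rot: [-0.218, 0.976, 0.0, 0.0]
ft_force: [-0.2, 0.7, 0.6]
grip_width: 0.485
```

Run:
```python
from h import *
plan(.4804,.298,.079,120.7)
c=grab('scene','s17')
x0,y0,s=135,145,11
im=cv2.resize(c['image'][y0:y0+65,x0:x0+65],None,fx=s,fy=s,interpolation=cv2.INTER_LANCZOS4)
im=cv2.convertScaleAbs(im,alpha=1.5,beta=-20)
cv2.imwrite('pics/z17.png',im)
```

```text
t 16.98 cur [0.4806 0.2986 0.078 ] yaw 115.2 shift cm [ 0.04 -0.05 -0.1 ] yaw turn -5.5 grip 45.1 F [-0.2  0.7  0.6] j [ 0.47  0.15  1.73 -0.    1.26 -1.54] tilt [ 0.  0. -1.]
```

View pics/z17.png

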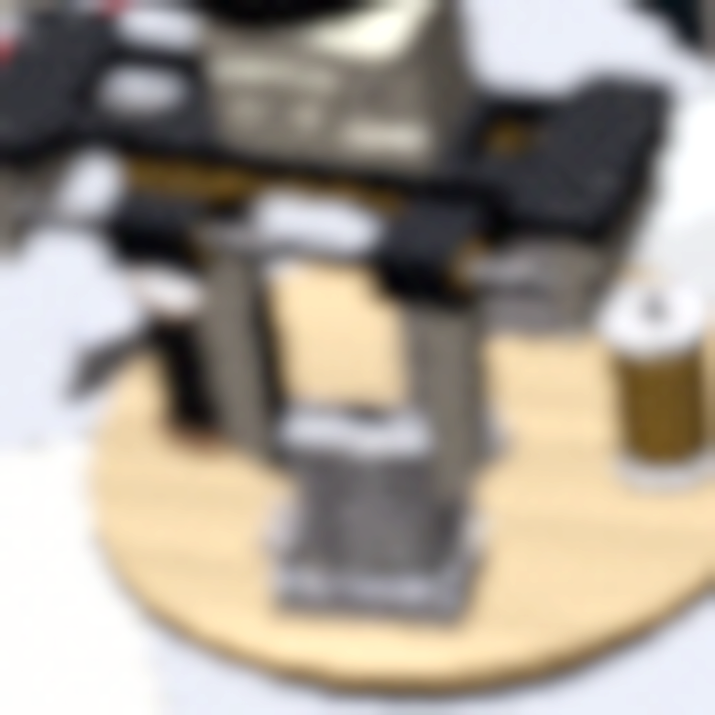

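{"fn": "step_arm", "kwargs": {
  "rows": [
    [4,[0,0,0.1],0],
    [4,[0,0,0.2],0],
    [4,[0,0,0.2],0]
  ]
}}

```text
t: 17.4
tcp_pos: [0.4815, 0.2991, 0.0777]
eef_rot: [-0.218, 0.976, 0.0, 0.001]
ft_force: [-2.0, -1.1, 9.8]
grip_width: 0.485
```

{"fn": "step_arm", "kwargs": {
  "rows": [
    [4,[0,0,-0.15],0],
    [4.5,[0,0,-0.15],0],
    [5,[0,0,-0.15],0],
    [6,[0,0,-0.15],0],
    [6,[0,0,-0.15],0],
    [6,[0,0,-0.15],0]
  ]
}}

```text
t: 18.15
tcp_pos: [0.4804, 0.2985, 0.0772]
eef_rot: [-0.218, 0.976, -0.0, -0.0]
ft_force: [-0.9, -0.4, 0.1]
grip_width: 0.644
```

Run:
```python
from h import *
plan(.4804,.298,.079,120.7)
c=grab('scene','s18')
x0,y0,s=135,145,11
im=cv2.resize(c['image'][y0:y0+65,x0:x0+65],None,fx=s,fy=s,interpolation=cv2.INTER_LANCZOS4)
im=cv2.convertScaleAbs(im,alpha=1.5,beta=-20)
cv2.imwrite('pics/z18.png',im)
```

```text
t 18.15 cur [0.4804 0.2985 0.0772] yaw 115.2 shift cm [ 0.02 -0.04 -0.18] yaw turn -5.5 grip 59.9 F [-0.9 -0.4  0.1] j [ 0.47  0.15  1.73 -0.    1.26 -1.55] tilt [-0. -0. -1.]
```

View pics/z18.png

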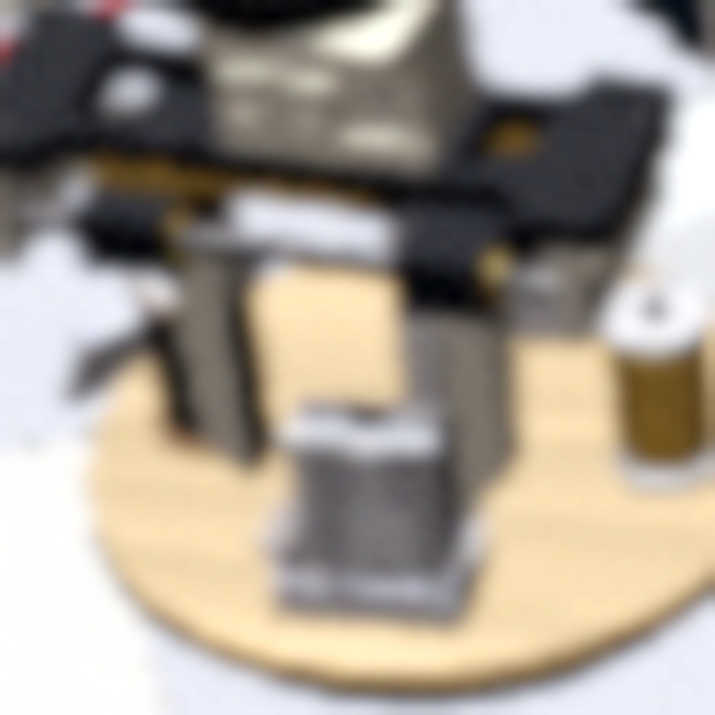

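{"fn": "step_arm", "kwargs": {
  "rows": [
    [6,[0,0,-1.5],0],
    [6,[0,0,-4],0],
    [6,[0,0,-7],0],
    [6,[0,0,-11],0],
    [6,[0,0,-15],0],
    [6,[0,0,-17],0],
    [6,[0,0,-17],0]
  ]
}}

```text
t: 19.08
tcp_pos: [0.4814, 0.299, 0.2494]
eef_rot: [-0.218, 0.976, 0.0, 0.002]
ft_force: [-0.8, -0.1, -0.3]
grip_width: 0.645
```

Run:
```python
from h import *
plan(.543,.3355,.20,120.7)
c=grab('scene','s19'); grab('top','t19')
crop('s19',120,100,220,215,6.5,'s19m'); crop('t19',100,170,220,270,6.5,'t19m')
```

```text
t 19.07 cur [0.4814 0.299  0.2494] yaw 115.2 shift cm [-7.11  0.68  4.96] yaw turn -5.5 grip 60.0 F [-0.8 -0.1 -0.3] j [ 0.47  0.03  1.54  0.    1.57 -1.55] tilt [ 0.003  0.002 -1.   ]
```

View pics/s19m.png

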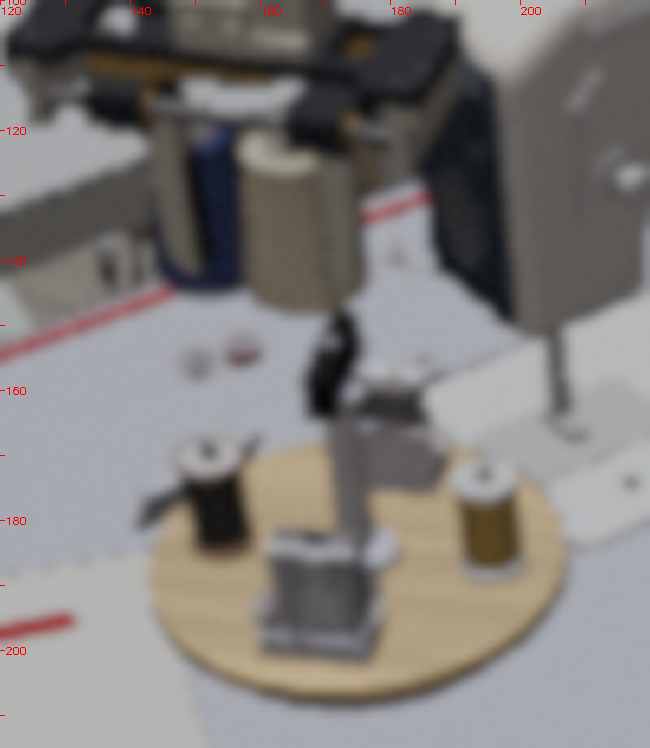

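View pics/t19m.png

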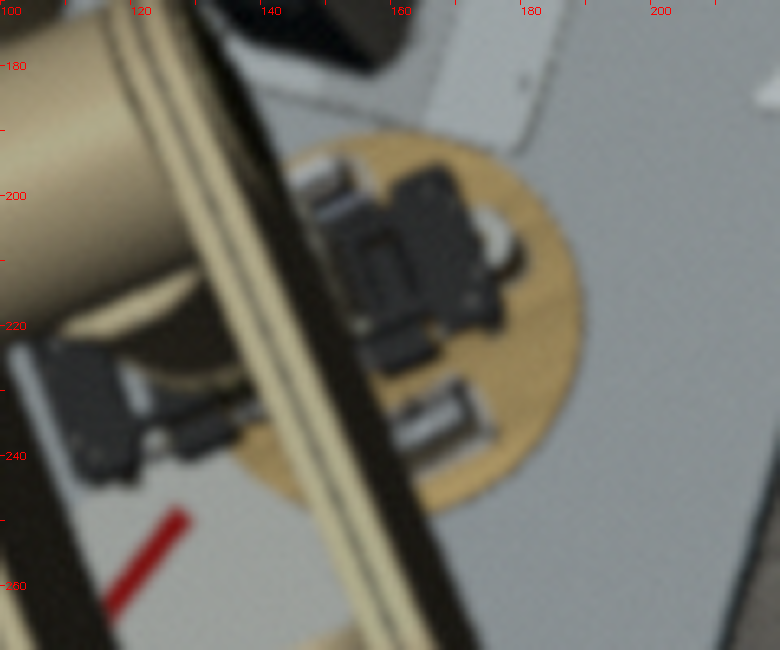

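Run:
```python
from h import *
np.set_printoptions(precision=3,suppress=True)
ct,cs=load('top0'),load('scene0')
crop('top0',90,90,230,200,5.5,'c1'); crop('scene0',170,50,320,180,5.2,'c2')
print(tri(ct,(157.5,181),cs,(198.3,149.3)))
```

```text
(array([0.66 , 0.329, 0.112]), np.float64(0.005127508531757915))
```

View pics/c1.png

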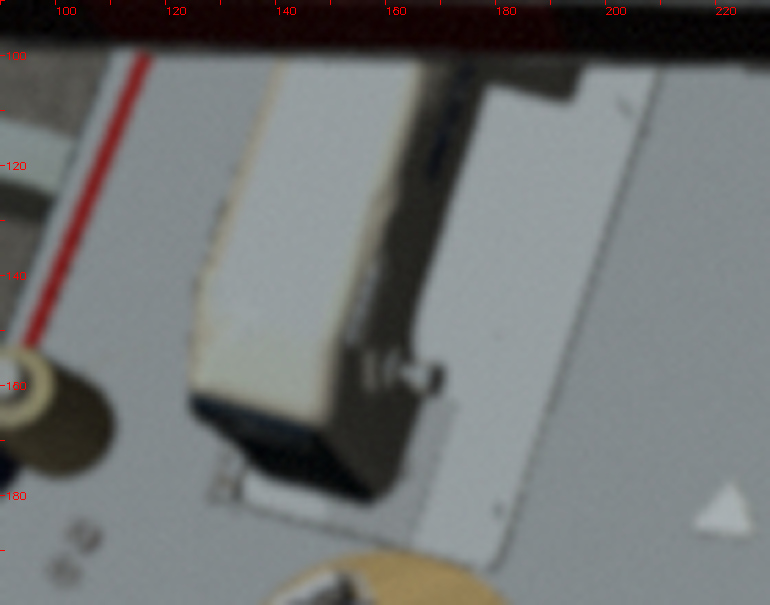

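View pics/c2.png

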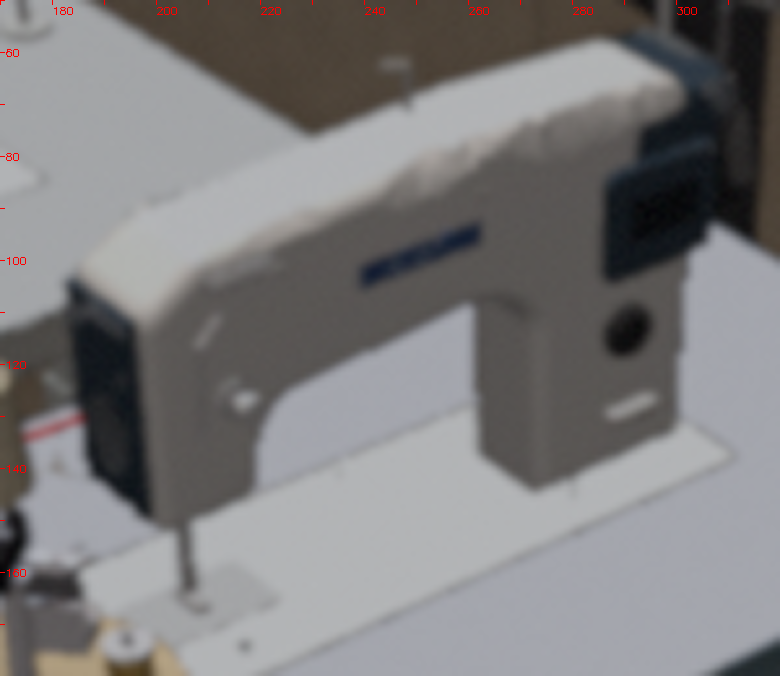

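{"fn": "step_arm", "kwargs": {
  "rows": [
    [5,[-3,0.3,0],-3],
    [5,[-7.1,0.7,0],-5.5],
    [5,[-7.1,0.7,3],-5.5],
    [5,[-7.1,0.7,5],-5.5],
    [5,[-7.1,0.7,5],-5.5],
    [5,[-7.1,0.7,5],-5.5]
  ]
}}

```text
t: 19.92
tcp_pos: [0.5416, 0.3351, 0.198]
eef_rot: [-0.265, 0.964, 0.0, 0.0]
ft_force: [-0.0, 1.0, 1.0]
grip_width: 0.54
```

Run:
```python
from h import *
plan(.543,.3355,.14,120.7)
c=grab('scene','s20'); grab('top','t20')
crop('s20',120,90,220,200,6.5,'s20m'); crop('t20',100,160,220,270,6.5,'t20m')
```

```text
t 19.93 cur [0.5416 0.3351 0.198 ] yaw 120.7 shift cm [-0.14 -0.03  5.8 ] yaw turn 0.0 grip 50.2 F [-0.  1.  1.] j [ 0.47  0.24  1.4   0.    1.5  -1.63] tilt [ 0.  0. -1.]
```

View pics/s20m.png

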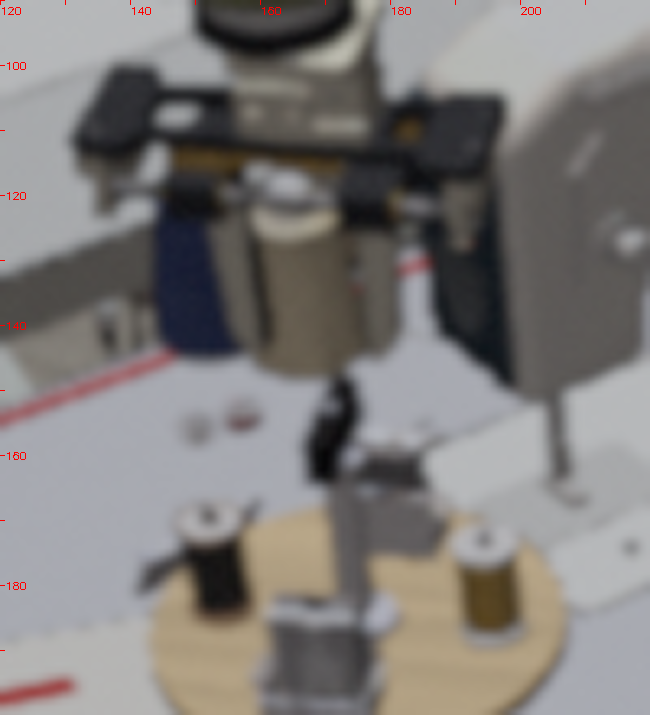

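View pics/t20m.png

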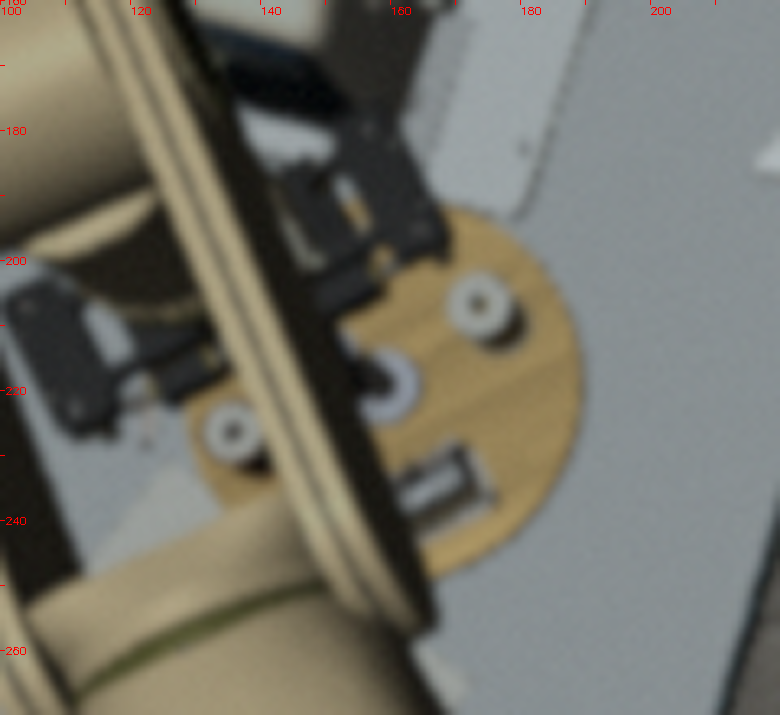

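```bash
python3 - <<'E'
from h import *
np.set_printoptions(precision=1,suppress=True)
c=load('s20')
print('tcp now',proj(c,[.5416,.3351,.198]),'tip at .162',proj(c,[.543,.3355,.162]))
f=np.radians(-149.3);u=np.array([np.cos(f),np.sin(f)]);v=np.array([-u[1],u[0]])
p=np.array([.543,.3355])
print('handle ends top, bottom', proj(c,[[*(p+r*u),z] for z in(.162,.134) for r in(-.031,.031)]))
E
python3 - <<'E'
import sys; sys.path.insert(0,'.')
E
```

```text
tcp now [[168.1 142.8]] tip at .162 [[169.7 152.1]]
handle ends top, bottom [[172.  146.6]
 [167.2 157.7]
 [173.  153.9]
 [168.2 165.1]]
```

{"fn": "step_arm", "kwargs": {
  "rows": [
    [5,[-0.1,0,2],0],
    [5,[-0.1,0,4],0],
    [5,[-0.1,0,5.7],0],
    [5,[-0.1,0,5.7],0],
    [3.5,[-0.1,0,5.7],0],
    [2.5,[-0.1,0,5.7],0],
    [2,[-0.1,0,5.7],0],
    [1.8,[-0.1,0,5.7],0]
  ],
  "grip_force": 10
}}

```text
t: 21.02
tcp_pos: [0.5429, 0.3358, 0.1409]
eef_rot: [-0.265, 0.964, 0.0, 0.0]
ft_force: [-0.6, -0.1, -0.2]
grip_width: 0.208
```

{"fn": "step_arm", "kwargs": {
  "rows": [
    [1.2,[0,0,0],0],
    [1.2,[0,0,0],0],
    [1.2,[0,0,0],0]
  ]
}}

```text
t: 21.4
tcp_pos: [0.5422, 0.3366, 0.1408]
eef_rot: [-0.265, 0.964, 0.001, 0.0]
ft_force: [-3.2, 4.5, 3.6]
grip_width: 0.172
```

Run:
```python
from h import *
plan(.543,.3355,.14,120.7); print(robot.state()['moment'])
c=grab('scene','s21'); grab('top','t21')
crop('s21',120,100,220,210,6.5,'s21m')
```

```text
t 21.40 cur [0.5422 0.3366 0.1408] yaw 120.8 shift cm [-0.01 -0.13  0.08] yaw turn 0.1 grip 16.0 F [-3.2  4.5  3.6] j [ 0.47  0.28  1.46  0.    1.4  -1.63] tilt [-0.     0.001 -1.   ]
[ 0.76524784  0.57702155 -0.04610164]
```

View pics/s21m.png

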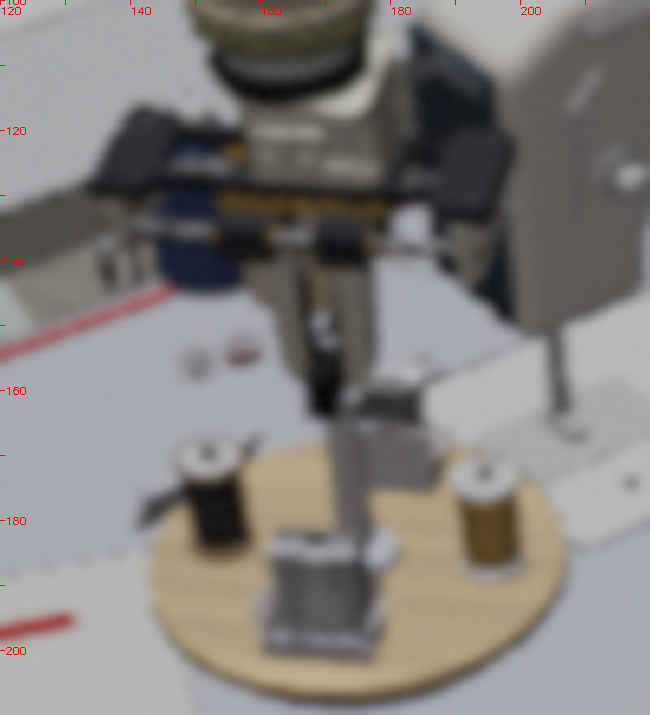

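{"fn": "step_arm", "kwargs": {
  "rows": [
    [1.2,[0,0.12,0],0],
    [1.2,[0,0.15,0],2],
    [1.2,[0,0.15,0],6],
    [1.2,[0,0.15,0],11],
    [1.2,[0,0.15,0],16],
    [1.2,[0,0.15,0],20],
    [1.2,[0,0.15,0],22],
    [1.2,[0,0.15,0],22]
  ],
  "grip_force": 15
}}

```text
t: 22.5
tcp_pos: [0.5421, 0.3371, 0.1408]
eef_rot: [-0.076, 0.997, 0.0, 0.0]
ft_force: [-1.0, 2.3, 4.5]
grip_width: 0.171
```

Run:
```python
from h import *
plan(.543,.3355,.14,-1.6); print(robot.state()['moment'])
```

```text
t 22.50 cur [0.5421 0.3371 0.1408] yaw 98.7 shift cm [-0.07 -0.17  0.08] yaw turn 100.3 grip 15.9 F [-1.   2.3  4.5] j [ 0.48  0.28  1.46  0.    1.4  -1.25] tilt [ 0.001  0.    -1.   ]
[ 0.28499779  0.23462977 -0.01977642]
```

{"fn": "step_arm", "kwargs": {
  "rows": [
    [1.2,[0,0.05,0],3],
    [1.2,[0,0.05,0],9],
    [1.2,[0,0.05,0],16],
    [1.2,[0,0.05,0],23],
    [1.2,[0,0.05,0],30],
    [1.2,[0,0.05,0],36],
    [1.2,[0,0.05,0],40],
    [1.2,[0,0.05,0],40]
  ]
}}

```text
t: 23.5
tcp_pos: [0.5422, 0.3379, 0.1407]
eef_rot: [0.269, 0.963, 0.001, 0.0]
ft_force: [1.0, 3.7, 3.2]
grip_width: 0.17
```

Run:
```python
from h import *
plan(.543,.3355,.14,-1.6); print(robot.state()['moment'])
c=grab('scene','s22'); grab('top','t22')
crop('s22',120,100,220,210,6.5,'s22m'); crop('t22',100,150,220,270,6,'t22m')
```

```text
t 23.50 cur [0.5422 0.3379 0.1407] yaw 58.8 shift cm [-0.19 -0.17  0.07] yaw turn 60.4 grip 15.8 F [1.  3.7 3.2] j [ 0.48  0.28  1.46  0.    1.4  -0.55] tilt [ 0.001  0.001 -1.   ]
[ 0.62210532 -0.20719542 -0.01753549]
```

View pics/s22m.png

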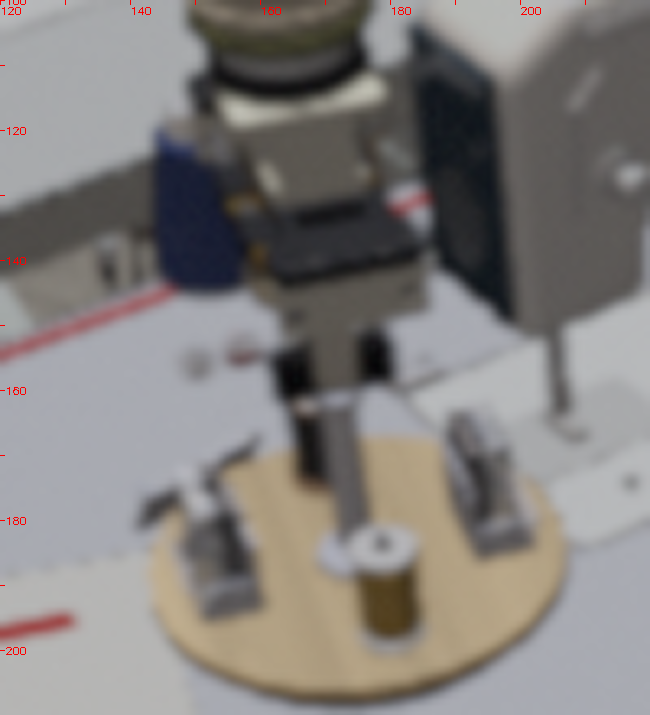

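View pics/t22m.png

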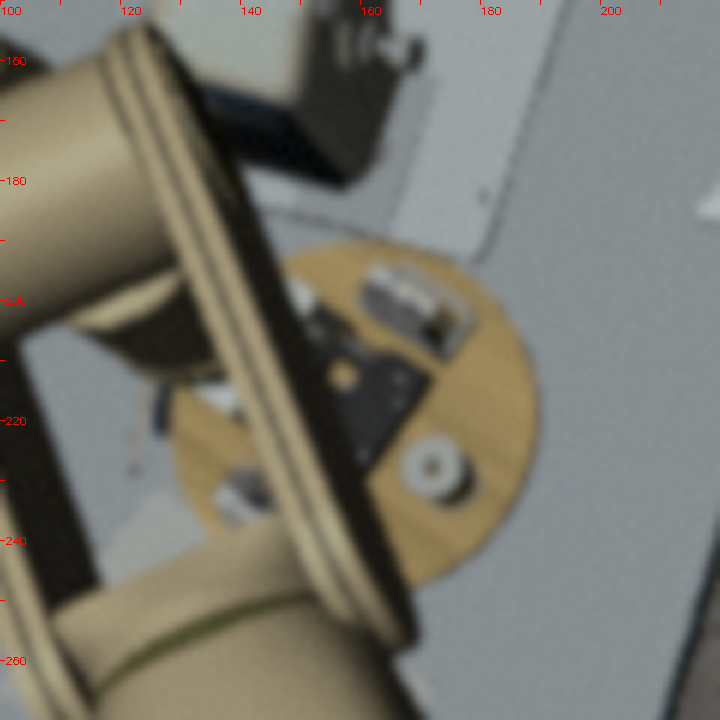

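{"fn": "step_arm", "kwargs": {
  "rows": [
    [1.2,[0.05,0.09,0],3],
    [1.2,[0.05,0.09,0],9],
    [1.2,[0.05,0.09,0],15],
    [1.2,[0.05,0.09,0],21],
    [1.2,[0.05,0.09,0],27],
    [1.2,[0.05,0.09,0],32],
    [1.2,[0.05,0.09,0],35],
    [1.2,[0.05,0.09,0],35]
  ]
}}

```text
t: 24.6
tcp_pos: [0.5428, 0.3384, 0.1408]
eef_rot: [0.546, 0.838, 0.001, 0.001]
ft_force: [4.8, 1.8, 1.7]
grip_width: 0.173
```

Run:
```python
from h import *
plan(.542,.339,.14,-1.6); print(robot.state()['moment'])
c=grab('scene','s23'); grab('top','t23')
crop('s23',120,100,220,210,6.5,'s23m'); crop('t23',100,150,220,270,6,'t23m')
```

```text
t 24.60 cur [0.5428 0.3384 0.1408] yaw 23.8 shift cm [ 0.08 -0.05  0.08] yaw turn 25.4 grip 16.1 F [4.8 1.8 1.7] j [ 0.48  0.28  1.46 -0.    1.4   0.06] tilt [ 0.002  0.    -1.   ]
[ 0.38076877 -0.68060055  0.00998932]
```

View pics/s23m.png

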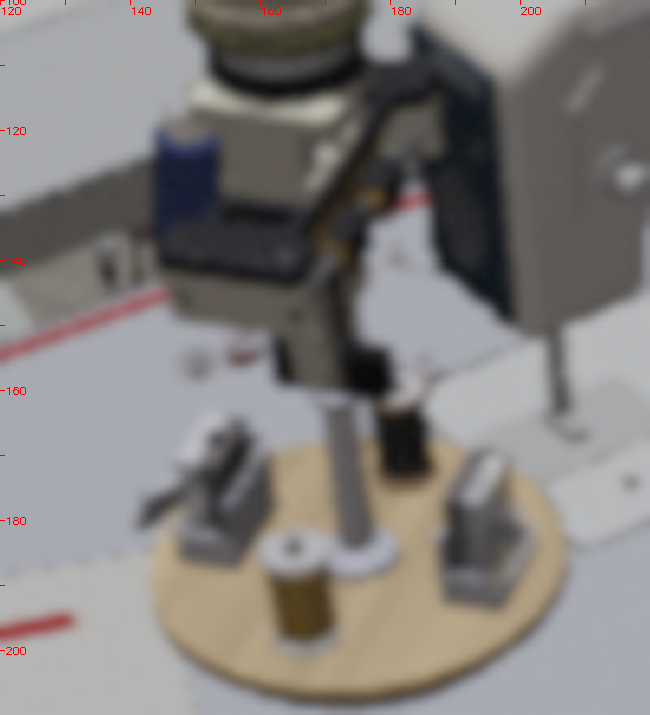

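View pics/t23m.png

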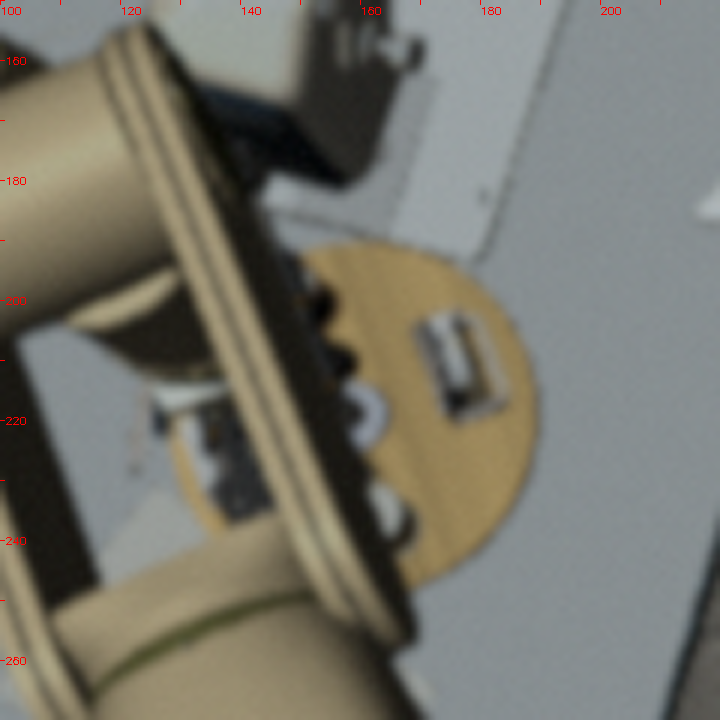

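{"fn": "step_arm", "kwargs": {
  "rows": [
    [1.2,[-0.04,0.09,0],3],
    [1.2,[-0.04,0.09,0],8],
    [1.2,[-0.04,0.09,0],14],
    [1.2,[-0.04,0.09,0],20],
    [1.2,[-0.04,0.09,0],24],
    [1.2,[-0.04,0.09,0],25.4],
    [1.2,[-0.04,0.09,0],25.4],
    [1.2,[-0.04,0.09,0],25.4]
  ]
}}

```text
t: 25.7
tcp_pos: [0.5433, 0.3385, 0.1408]
eef_rot: [0.717, 0.697, 0.001, 0.0]
ft_force: [5.3, 2.9, 4.9]
grip_width: 0.167
```

Run:
```python
from h import *
plan(.543,.339,.14,-1.6); print(robot.state()['moment'])
c=grab('scene','s24'); ct=grab('top','t24')
def ov(c,n,x0,y0,w,h,s,off):
    im=cv2.resize(c['image'][y0:y0+h,x0:x0+w],None,fx=s,fy=s,interpolation=cv2.INTER_CUBIC); cv2.imwrite(f'pics/{n}.png',im)
    p=np.array([.543,.338])
    for deg,col in((88.4,(0,0,255)),(97,(0,255,0)),(80,(255,0,0))):
        f=np.radians(deg); u=np.array([np.cos(f),np.sin(f)]); v=np.array([-u[1],u[0]]); W=lambda r,t,z:[*(p+r*u+t*v),z]
        q=np.round((proj(c,np.array([W(.135,-.038,.0),W(.135,.038,.0),W(.135,.038,.036),W(.135,-.038,.036)]))+off+.5-[x0,y0])*s).astype(int); cv2.polylines(im,[q],True,col,1)
    cv2.imwrite(f'pics/{n}o.png',im)
ov(c,'f_s',120,130,100,80,8,[1,.4]); ov(ct,'f_t',100,180,100,80,8,[-.5,0])
ov(load('top0'),'f_t0',100,180,100,80,8,[-.5,0])
```

```text
t 25.70 cur [0.5433 0.3385 0.1408] yaw -1.6 shift cm [ 0.05 -0.04  0.08] yaw turn -0.0 grip 15.6 F [5.3 2.9 4.9] j [ 0.48  0.28  1.46 -0.    1.4   0.51] tilt [ 0.001  0.    -1.   ]
[ 0.37306851 -0.66621786  0.01492884]
```

View pics/f_so.png

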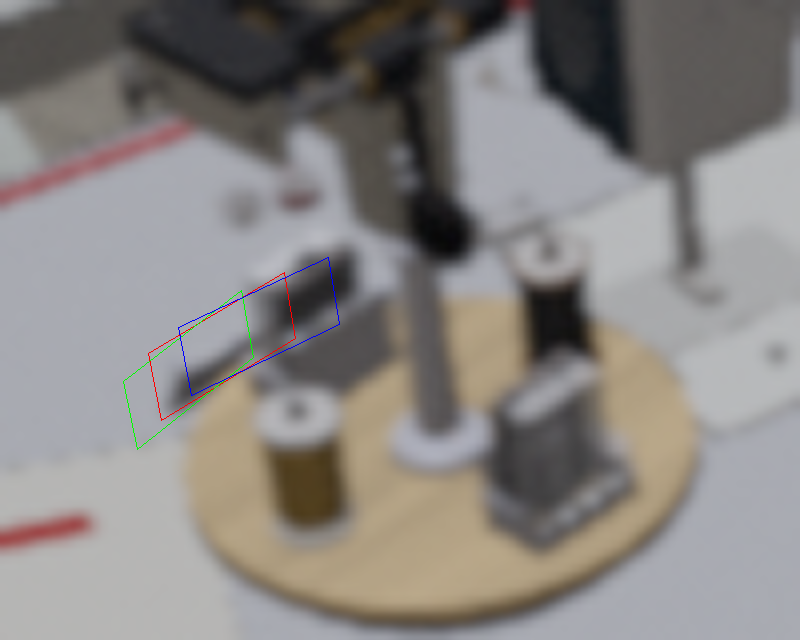

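View pics/f_t0o.png

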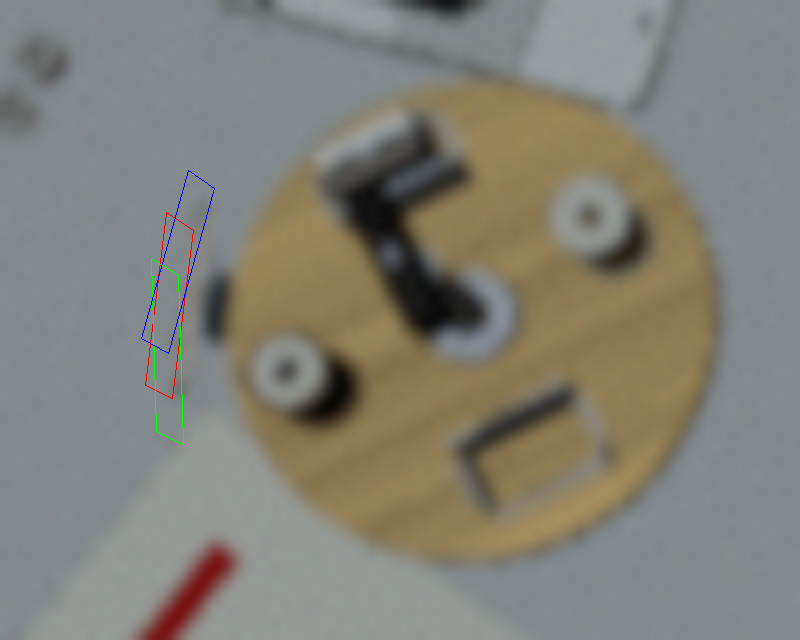

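View pics/f_t.png

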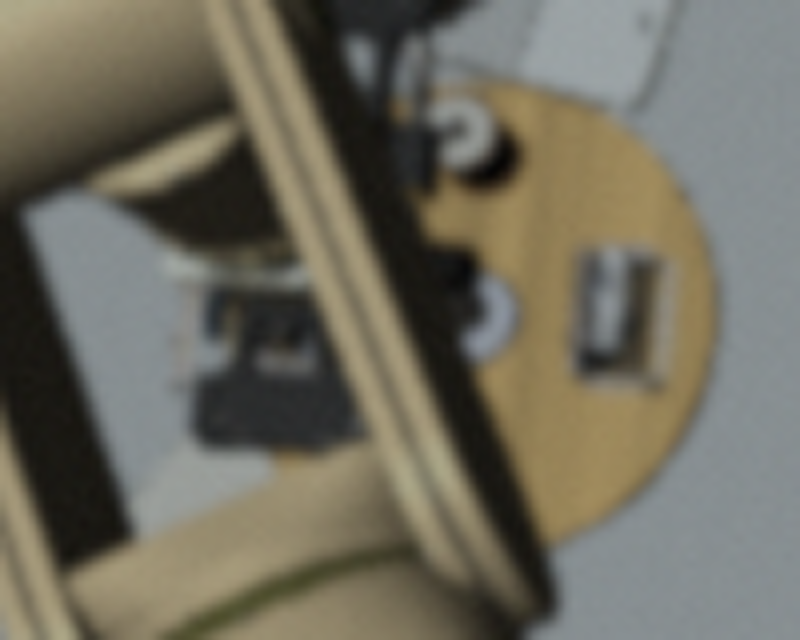

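Run:
```python
from h import *
def ov(c,n,x0,y0,w,h,s,off):
    im=cv2.resize(c['image'][y0:y0+h,x0:x0+w],None,fx=s,fy=s,interpolation=cv2.INTER_CUBIC); im=cv2.convertScaleAbs(im,alpha=1.8,beta=-110)
    p=np.array([.543,.338]); im2=im.copy()
    for deg,col in((88.4,(0,0,255)),(85,(0,255,0))):
        f=np.radians(deg); u=np.array([np.cos(f),np.sin(f)]); v=np.array([-u[1],u[0]]); W=lambda r,t,z:[*(p+r*u+t*v),z]
        q=np.round((proj(c,np.array([W(.135,-.038,.0),W(.135,.038,.0),W(.135,.038,.036),W(.135,-.038,.036)]))+off+.5-[x0,y0])*s).astype(int); cv2.polylines(im2,[q],True,col,1)
        q=np.round((proj(c,np.array([W(.08,0,.01),W(.135,0,0.01)]))+off+.5-[x0,y0])*s).astype(int); cv2.polylines(im2,[q],True,col,1)
    cv2.imwrite(f'pics/{n}o.png',np.hstack([im,im2]))
ov(load('scene0'),'g_s0',132,155,38,40,10,[1,.4]); ov(load('top0'),'g_t0',112,195,38,45,10,[0,0])
```

```text
(no output)
```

View pics/g_s0o.png

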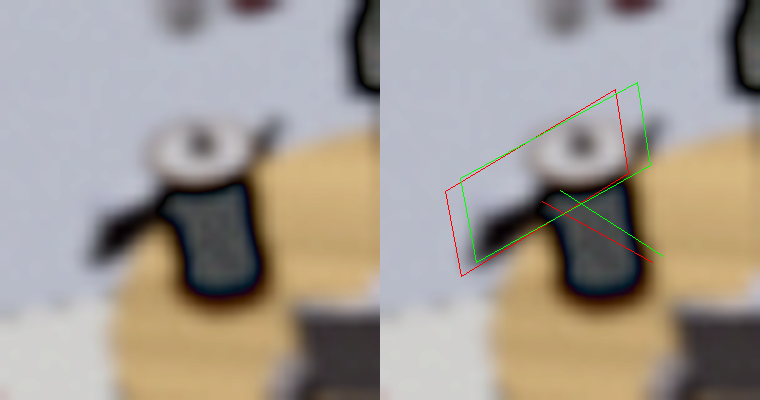

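View pics/g_t0o.png

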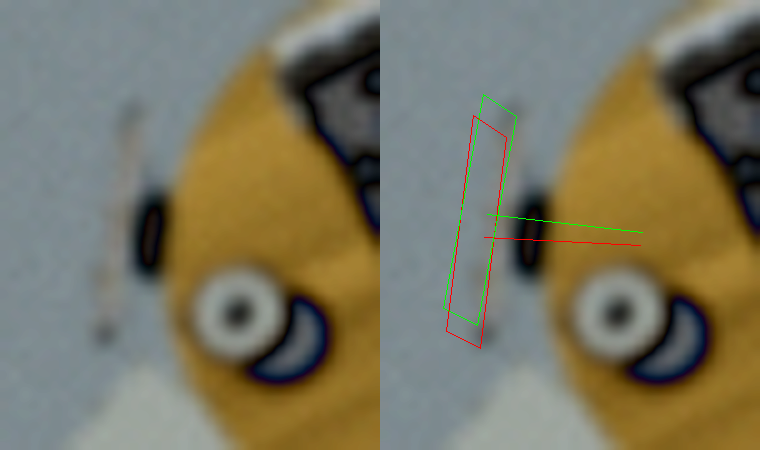

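{"fn": "step_arm", "kwargs": {
  "rows": [
    [1.2,[0.03,0.08,0],1],
    [1.2,[0.03,0.08,0],1.8],
    [1.2,[0.03,0.08,0],1.8],
    [1.2,[0.03,0.08,0],1.8],
    [1.2,[0.03,0.08,0],1.8],
    [1.2,[0.03,0.08,0],1.8]
  ],
  "grip_force": 20
}}

```text
t: 26.55
tcp_pos: [0.5434, 0.3385, 0.1407]
eef_rot: [0.728, 0.686, -0.0, 0.0]
ft_force: [-0.6, 0.9, 6.9]
grip_width: 0.171
```

Run:
```python
from h import *
from scipy.optimize import least_squares
plan(.543,.339,.14,-3.4)
c=grab('scene','s25'); t=grab('top','t25'); cv2.imwrite('pics/full25.png',c['image'])
crop('s25',130,145,215,210,9,'s25m'); crop('t25',100,165,220,265,6.5,'t25m')
for d in(0,):
    p=np.array([.543,.338]); f=np.radians(86.6); u=np.array([np.cos(f),np.sin(f)]); v=np.array([-u[1],u[0]])
    W=lambda r,t_,z:[*(p+r*u+t_*v),z]
    print('spool tops scene pred',proj(c,[W(0,.07,.087),W(0,-.07,.087)]).round(1),'our case top centre',proj(c,W(.07,0,.094)).round(1),'top cam spools',proj(t,[W(0,.07,.087),W(0,-.07,.087)]).round(1))
```

```text
t 26.55 cur [0.5434 0.3385 0.1407] yaw -3.4 shift cm [ 0.05 -0.04  0.07] yaw turn -0.0 grip 15.9 F [-0.6  0.9  6.9] j [ 0.48  0.28  1.46 -0.    1.4   0.54] tilt [-0. -0. -1.]
spool tops scene pred [[155.1 180.9]
 [187.6 161.5]] our case top centre [[157.1 160.9]] top cam spools [[151.7 236.8]
 [157.5 195.8]]
```

View pics/s25m.png

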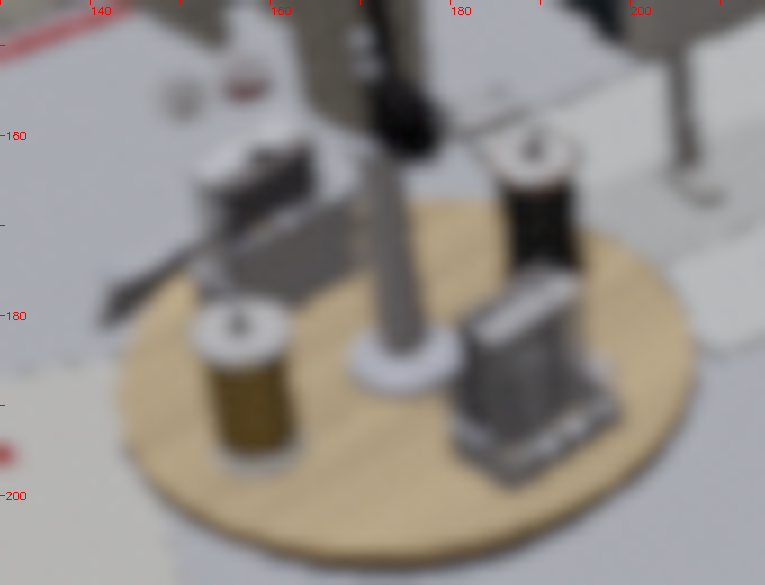

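View pics/t25m.png

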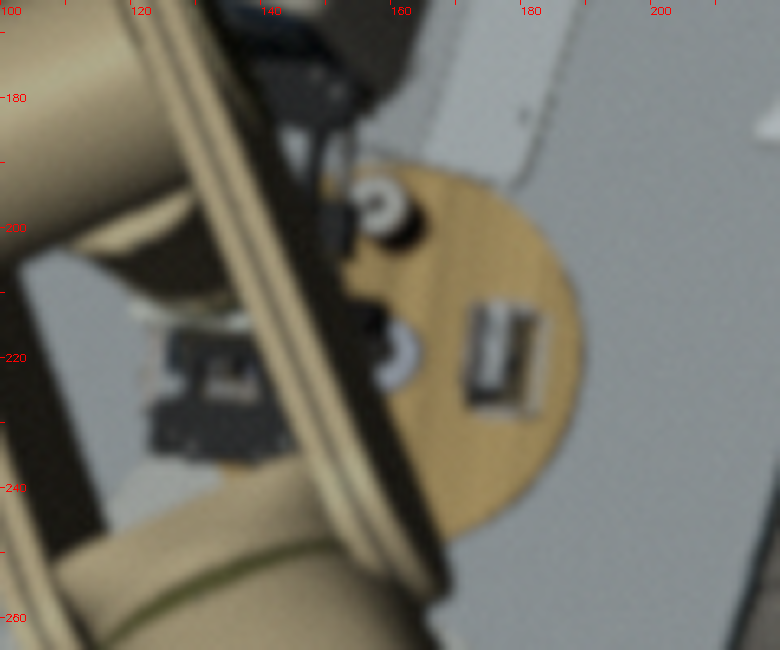

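View pics/full25.png

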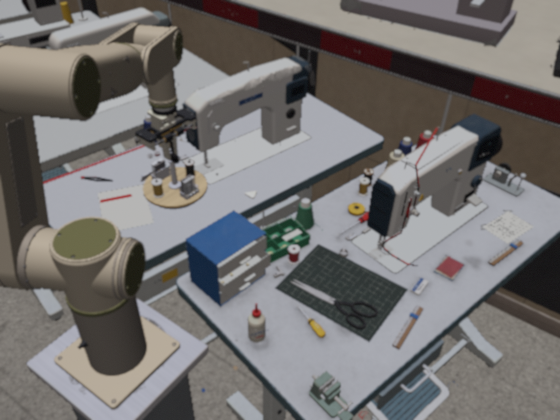

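Run:
```python
from h import *
s=robot.state(); print(s['t'],s['tcp_pos'],s['grip_width']*93,s['ft_force']); print(robot.hand_in())
```

```text
26.65 [0.54337388 0.33848049 0.14073748] 15.904603743175114 [-0.01149844  1.4605793   6.62424317]
the job is handed in; nothing more can be done
None
```

I stood the case in the empty stall with its lid outward, let it go, turned the display to the front, and handed in at 26.65 s while still gripping the handle. `hand_in` reports no verdict.

**Standing the case up:** The tool stays vertical, so I pinched the case at its far end and shook it so that it swung down. I then stood it on the mat, regripped it and lowered it into the stall. It touched down at about 10 N; I then eased off and opened the fingers.

**Turning:** I gripped the bar handle and turned the display about 124°.

**Last checks:**
- **Case:** the pictures show it upright in the pocket and the fingers clear of it. I did not measure its final offset from the stall's middle in millimetres.
- **Grip:** the fingers read 15.9 mm on the 16 mm handle with a 20 N grip command. The arm was holding still, with a residual upward force of about 7 N.
- **Turntable:** both spools in the scene picture lay within about 1 px of where a stall direction of 86.6° puts them.
- **Bystanders:** the ones I could see looked unmoved.

**Disagreements:**
- **Cameras:** the two cameras disagreed by 2–4 mm near the display.
- **Front direction:** readings from the ticket holder ranged from about 84° to 88.4°. I chose 86.6°, which should be within the 9° tolerance.
- **Case angle in the grip:** the case seemed to sit about 5° askew in the jaws (45 mm reading instead of 44). I made up for that before lowering it. I then repeated the turn by mistake during the lowering and undid it before letting go.

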